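Check dolly castors for play and fit the sound ones

TASK

Check every castor standing on the bench for play in its head: with its plate held, for instance in one of the dolly's pockets, rock the wheel sideways. Slide the plate of each sound castor into a dolly pocket of its own until it is fully home against the stop, put each castor whose head has play into the scrap tray, and leave the other things on the bench alone.

Things in the scene. Friction and masses are not known exactly. Their poses are not given: they have to be found in the camera images.
- castor_a: Castor upside down, 105 tall, 0.56 kg: steel plate 92 (x) x 78 (y) x 5 at the bottom, ball-race head amid it, fork, tyred wheel on top. Origin: centre of the plate's underside; x rolling direction, y axle direction, z up. Its lock is on: neither wheel nor swivel turns. Sound: the fork is rigid on the plate (in a pocket the tyre top gives under 6 in all). Worn: fork and wheel rock along y about a line 11 above the underside. All look alike. May be absent.
- castor_a_wheel (a point): Wheel centre, 67 above the origin and 15 to +x of it; moves with the fork. Wheel 76 in diameter, 30 wide; the top 25 of the tyre stands clear of the fork. Grip the tyre, or the fork's flat cheeks: 40 wide over both, 26 long, 15 to 75 above the underside. Pushed high up, a castor tips rather than slides; hold the fork low to slide it. Worn: 0.12 rad of play either way, 10 at the tyre's top, moved by about 1 N; at first upright.
- castor_b: Castor like castor_a (see there). May be absent.
- castor_b_wheel (a point): Centre of castor_b's wheel (see castor_a_wheel).
- castor_c: Castor like castor_a (see there). May be absent.
- castor_c_wheel (a point): Centre of castor_c's wheel (see castor_a_wheel).
- castor_d: Castor like castor_a (see there). May be absent.
- castor_d_wheel (a point): Centre of castor_d's wheel (see castor_a_wheel).
- castor_e: Castor like castor_a (see there). May be absent.
- castor_e_wheel (a point): Centre of castor_e's wheel (see castor_a_wheel).
- dolly: Dolly base fixed upside down on the bench: plywood deck 330 (x) x 290 (y) x 18. Origin: centre of its underside; x points away from the robot. On it four sheet-steel castor pockets, two at the near (-x) and two at the far (+x) end, all opening to the middle; their steel is at most 14 high. 124 of deck is free between opposite mouths, to set a castor down on.
- pocket_near_left (a point): The near left (+y) pocket: where a castor's origin lies when its plate is fully home, on the deck's top, -106, +66 from the deck's centre; axes as the dolly's. The castor slides in along the deck towards -x. Every pocket: slot 81 wide, 6.8 high, lips over 8 of each long edge of the plate, 60 from end stop to mouth, then 14 of flare; either end first. A castor pressed down binds: take most of its weight while sliding.
- pocket_near_right (a point): The near right (-y) pocket: where a castor's origin lies when its plate is fully home, on the deck's top, -106, -66 from the deck's centre; axes as the dolly's. The castor slides in along the deck towards -x.
- pocket_far_left (a point): The far left (+y) pocket: where a castor's origin lies when its plate is fully home, on the deck's top, +106, +66 from the deck's centre; axes as the dolly's. The castor slides in along the deck towards +x.
- pocket_far_right (a point): The far right (-y) pocket: where a castor's origin lies when its plate is fully home, on the deck's top, +106, -66 from the deck's centre; axes as the dolly's. The castor slides in along the deck towards +x.
- scrap_tray: Grey steel scrap tray fixed on the bench, open on top, 230 (x) x 140 (y) x 38 high outside, walls and floor 4 thick; two castors fit side by side along x. Origin: centre of its underside.
- spanner: Bystander: combination spanner about 180 long, lying on the bench.
- grease_tin: Bystander: grease tin, 80 across and 80 tall, standing; origin under its centre.
- mug: Bystander: white mug, standing; origin under its centre.
- bolt_carton: Bystander: small carton of bolts, 75 x 120 x 50; origin under its centre.
Not all that is in view belongs to the job. Leave any red or turquoise look-alike of the castor_e alone.

How it is judged (in metres and radians):
At the end, for the whole second after the job is handed in: Every sound castor present lies in a dolly pocket of its own, its plate under the lips, within 6 mm of fully home; every castor with play lies in the scrap tray, on its floor between its walls (any way up); all are at rest (((distance between castor_a_c1 and castor_a above 0.007 m and (distance between castor_a and pocket_near_left below 0.006 m or distance between castor_a and pocket_near_right below 0.006 m or distance between castor_a and pocket_far_left below 0.006 m or distance between castor_a and pocket_far_right below 0.006 m)) or (distance between castor_a_c1 and castor_a below 0.007 m and (x of castor_a in the frame of scrap_tray between -0.105 and 0.105 m and y of castor_a in the frame of scrap_tray between -0.062 and 0.062 m and height (world z) of castor_a_wheel below 0.09 m and height (world z) of castor_a below 0.07 m))) and ((distance between castor_b_c1 and castor_b above 0.007 m and (distance between castor_b and pocket_near_left below 0.006 m or distance between castor_b and pocket_near_right below 0.006 m or distance between castor_b and pocket_far_left below 0.006 m or distance between castor_b and pocket_far_right below 0.006 m)) or (distance between castor_b_c1 and castor_b below 0.007 m and (x of castor_b in the frame of scrap_tray between -0.105 and 0.105 m and y of castor_b in the frame of scrap_tray between -0.062 and 0.062 m and height (world z) of castor_b_wheel below 0.09 m and height (world z) of castor_b below 0.07 m))) and ((distance between castor_c_c1 and castor_c above 0.007 m and (distance between castor_c and pocket_near_left below 0.006 m or distance between castor_c and pocket_near_right below 0.006 m or distance between castor_c and pocket_far_left below 0.006 m or distance between castor_c and pocket_far_right below 0.006 m)) or (distance between castor_c_c1 and castor_c below 0.007 m and (x of castor_c in the frame of scrap_tray between -0.105 and 0.105 m and y of castor_c in the frame of scrap_tray between -0.062 and 0.062 m and height (world z) of castor_c_wheel below 0.09 m and height (world z) of castor_c below 0.07 m))) and ((distance between castor_d_c1 and castor_d above 0.007 m and (distance between castor_d and pocket_near_left below 0.006 m or distance between castor_d and pocket_near_right below 0.006 m or distance between castor_d and pocket_far_left below 0.006 m or distance between castor_d and pocket_far_right below 0.006 m)) or (distance between castor_d_c1 and castor_d below 0.007 m and (x of castor_d in the frame of scrap_tray between -0.105 and 0.105 m and y of castor_d in the frame of scrap_tray between -0.062 and 0.062 m and height (world z) of castor_d_wheel below 0.09 m and height (world z) of castor_d below 0.07 m))) and ((distance between castor_e_c1 and castor_e above 0.007 m and (distance between castor_e and pocket_near_left below 0.006 m or distance between castor_e and pocket_near_right below 0.006 m or distance between castor_e and pocket_far_left below 0.006 m or distance between castor_e and pocket_far_right below 0.006 m)) or (distance between castor_e_c1 and castor_e below 0.007 m and (x of castor_e in the frame of scrap_tray between -0.105 and 0.105 m and y of castor_e in the frame of scrap_tray between -0.062 and 0.062 m and height (world z) of castor_e_wheel below 0.09 m and height (world z) of castor_e below 0.07 m))) and linear speed of each of castor_a, castor_b, castor_c, castor_d, castor_e below 0.03 m/s and angular speed of each of castor_a, castor_b, castor_c, castor_d, castor_e below 0.3 rad/s); the robot touches nothing.
It fails at once if a bystander is moved by more than 6 cm (distance of any of spanner, grease_tin, mug, bolt_carton from where it was at the start of the episode above 0.06 m).
It fails at once if a castor falls off the bench (height (world z) of any of castor_a, castor_b, castor_c, castor_d, castor_e below -0.05 m).
Of castor_a, castor_b, castor_c, castor_d, castor_e only 3 to 4 are there at a start; the rules pass over those that are not, and their reading is None.
At some moment in a run one of castor_a, castor_b, castor_c, castor_d, castor_e may be knocked a few centimetres aside while the robot is not near it.
It also fails if it takes over 210 s, if anything falls off the work surface, if the arm or the gripper's body presses on something with over 40 N, if the wrist force passes 120 N, or if a joint passes its speed limit or range.

ROBOT

A 7-joint arm with a two-finger parallel gripper is mounted at the origin on the work surface. World frame = base frame: x ahead of the robot, y to its left, z up, the work surface at z = 0. Lengths are in m, angles in degrees, forces in N, time in s.
With the tool pointing down it reaches from about 0.4 to 0.85 m from the base axis. Payload 4.5 kg.
Tool frame: the origin (TCP) lies at the very end of the fingers, on their centre line; the grasp point (between the pads) lies 19 mm behind it; z points along the fingers, y is the direction in which the jaws open and shut (so a half turn about z gives the same grasp; the last joint's range is limited). The gripper opens to 88 mm and grips with 3 to 60 N. Pads are 18 mm wide; open, the fingers measure 123 mm over their backs; the gripper's body (75 mm by 187 mm) begins 45 mm behind the grasp point.
Start: joints at [-61.662, 39.483, -11.15, 89.685, 9.013, 51.709, -12.324], TCP at [0.278, 0.56, 0.239] pointing down, gripper open.
Joint ranges: [-172.22, 172.22], [-26.19, 119.32], [-84.43, 86.54], [7.71, 146.69], [-57.33, 237.33], [2.42, 119.75], [-152.13, 152.13]. Speed limits (degrees/s): [147.25, 147.25, 180, 180, 180, 180, 180].

INTERFACE

Orientations are given as [roll, pitch, yaw] about the fixed x, y, z axes, in that order (R = Rz(yaw) Ry(pitch) Rx(roll)).
In Python, from cell import r gives the robot as it stands.
- The arm moves only by the shell command python3 -m pendant 'ROWS' [FORCE]. ROWS is JSON, a list that holds one entry, the list of rows, each a list of 7 numbers: the shift along the tool's x, y, z in cm, then the turn, a rotation vector about the tool's x, y, z in rad, then the finger opening in cm, from 0 to 8.81. A call has exactly 10 rows; each row shifts and turns the commanded pose from where the row before left it, along the tool's axes as they then stand; what a row does not reach is not made up. A row lasts 1/12 s, in which the tool goes at most 41.7 mm and 7.16 degrees, less where a joint would pass 70% of its speed; a pose out of reach is approached as far as the arm can. A call with a gripper value outside its range is refused whole. The fingers move at their own pace and stop on an object; FORCE is the grip in N (left out, the last holds). Time passes only in rows, so rows that do not move let the fingers close, or fill a call up. It gives the time, the measured TCP pose, the force and the opening at its end, in the units of the state.
- r.get_obs(): the state, without advancing time (a new reading comes with each control period).
- r.grab_frame(name): name is "side" or "top"; returns a dict with "img" (420x560x3 uint8, red, green, blue), "mtx" (3x3 intrinsics, pixels), "extrinsics" (4x4, takes a point from camera to world coordinates). Camera axes: x right, y down, z forward; pixel columns grow to the right and rows downward; lengths in m; the calibration is good to about 2 mm. A picture is of the moment at which its call begins. There is no depth.
- r.close_job(): hands the job in, once; it reports no verdict.
The state is a dict: "time": time; "qpos": joint angles; "qd": joint speeds; "effort": joint torques, N m; "ee_pos": TCP position; "orientation": TCP orientation; "wrist_force": force on the tool from outside, world axes, zero at the start; "ft_torque": the same for the moment, N m; "opening": finger opening in m.
Only numpy, scipy, OpenCV 4.12 (cv2) and the standard library are available. Lean on these libraries where they do the work, as an engineer would, in place of code of your own. Each camera call takes 0.05 s, during which the arm holds its last target.

## Working session

There is one attempt and no reset: what is moved stays moved. The work goes in short steps, Python scripts to look and compute and a shell command to move; the robot and the scene stay as the last step left them, time stands still between calls to the robot, and variables do not carry over. Pictures are saved under pics/ and viewed, and the job is handed in when it is done.

```bash
ls; mkdir -p pics; python3 - <<'E'
from cell import r
import cv2
print(r.get_obs())
for n in ("side","top"):
    f=r.grab_frame(n); cv2.imwrite(f"pics/{n}0.png",f["img"][:,:,::-1]); print(n,f["mtx"],f["extrinsics"])
E
```

```text
pics
{'time': 0.0, 'qpos': array([-61.66279383,  39.53421049, -11.14373814,  89.74376696,
         9.01340838,  51.709067  , -12.32379941]), 'qd': array([-0.04627428,  0.03454248,  0.060517  , -0.01747559,  0.0186124 ,
        0.05386025,  0.06359211]), 'effort': array([ 5.06412161e-04, -5.27562153e+01, -1.26673780e+00, -1.53431565e+01,
       -5.26941021e-02,  6.61400918e-03,  1.48907893e-04]), 'ee_pos': array([0.27768213, 0.55923063, 0.2379035 ]), 'orientation': array([-1.79895202e+02,  8.73234049e-03,  1.53604261e+02]), 'wrist_force': array([0.51457355, 0.51932391, 0.10891019]), 'ft_torque': array([ 0.03191221,  0.00093214, -0.02252407]), 'opening': 0.08783205071523334}
side [[519.64811354   0.         276.10996224]
 [  0.         519.64811354 219.85410376]
 [  0.           0.           1.        ]] [[ 0.73204195 -0.40561904  0.54734612 -0.42529056]
 [-0.6811401  -0.45082354  0.57689367 -0.94742976]
 [ 0.01275746 -0.79512976 -0.60630514  1.00388289]
 [ 0.          0.          0.          1.        ]]
top [[508.30522896   0.         272.29884443]
 [  0.         508.30522896 207.22471216]
 [  0.           0.           1.        ]] [[ 0.01116305 -0.99509113  0.09833125  0.32065131]
 [-0.99984773 -0.00978892  0.0144459  -0.05271686]
 [-0.01341243 -0.09847754 -0.99504888  1.38050637]
 [ 0.          0.          0.          1.        ]]
```

View pics/side0.png

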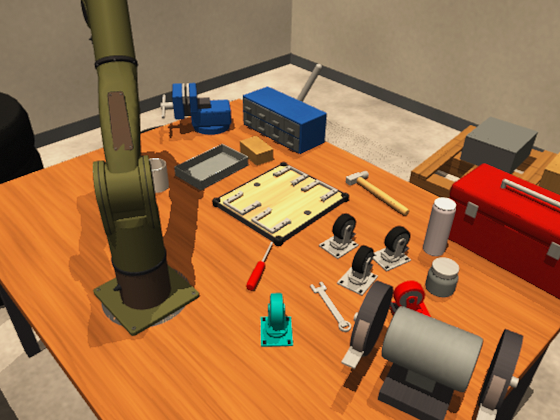

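View pics/top0.png

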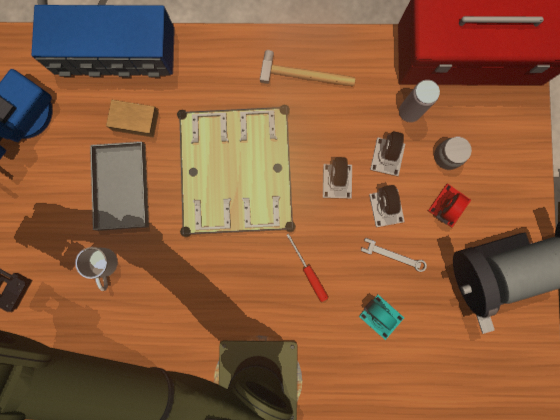

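```bash
cat > h.py <<'E'
from cell import r
import cv2, numpy as np
def ray(f,uv):
    K=f["mtx"];T=f["extrinsics"]
    d=T[:3,:3]@np.linalg.solve(K,[uv[0],uv[1],1.]); return T[:3,3],d
def onz(f,uv,z):
    o,d=ray(f,uv); return (o+d*(z-o[2])/d[2])
def proj(f,p):
    T=np.linalg.inv(f["extrinsics"]); c=T[:3,:3]@np.array(p)+T[:3,3]; k=f["mtx"]@c; return k[:2]/k[2]
def tri(f1,u1,f2,u2):
    o1,d1=ray(f1,u1);o2,d2=ray(f2,u2)
    A=np.stack([d1,-d2],1); s=np.linalg.lstsq(A,o2-o1,rcond=None)[0]
    a=o1+d1*s[0];b=o2+d2*s[1]; return (a+b)/2,np.linalg.norm(a-b)
def crop(f,x0,y0,x1,y1,s,name):
    im=cv2.resize(f["img"][y0:y1,x0:x1,::-1],None,fx=s,fy=s,interpolation=cv2.INTER_CUBIC); cv2.imwrite("pics/"+name,im)
def delta(target,yaw):
    """tool-frame shift (cm) and turn about tool z (rad) from measured pose to target, tool down"""
    from scipy.spatial.transform import Rotation as R
    o=r.get_obs(); Rt=R.from_euler('xyz',o["orientation"],degrees=True)
    Rg=R.from_euler('xyz',[180,0,yaw],degrees=True)
    print("pos",o["ee_pos"].round(4),"rpy",o["orientation"].round(2),"F",o["wrist_force"].round(1),"open",round(o["opening"],4),"t",o["time"])
    print("shift cm",(Rt.inv().apply(np.array(target)-o["ee_pos"])*100).round(2),"turn",(Rt.inv()*Rg).as_rotvec().round(3))
    print("shift after turning cm",(Rg.inv().apply(np.array(target)-o["ee_pos"])*100).round(2))
E
python3 - <<'E'
from h import *
t=r.grab_frame("top");s=r.grab_frame("side")
crop(t,310,120,480,240,4.6,"tc.png");crop(s,310,200,470,310,4.8,"sc.png");crop(t,170,95,300,240,4,"td.png")
E
```

```text
(no output)
```

View pics/tc.png

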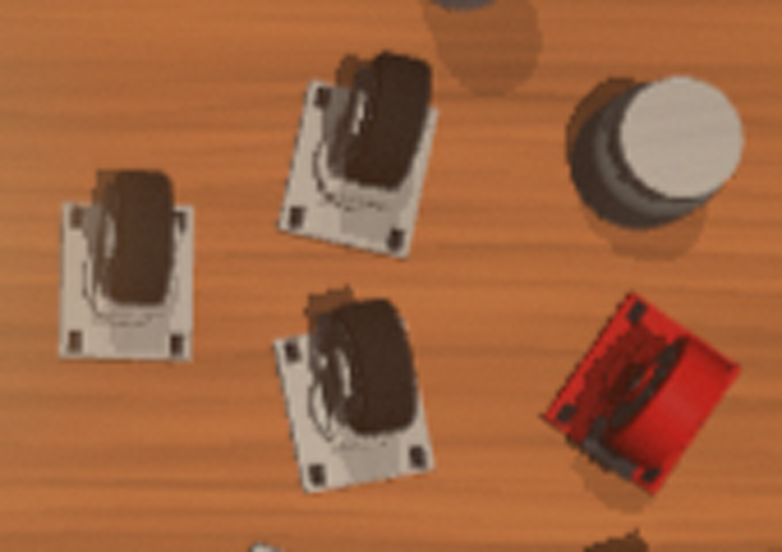

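View pics/sc.png

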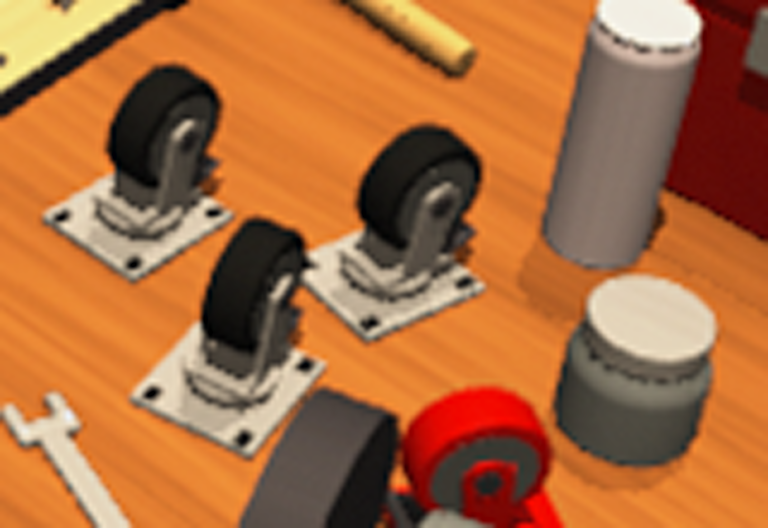

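View pics/td.png

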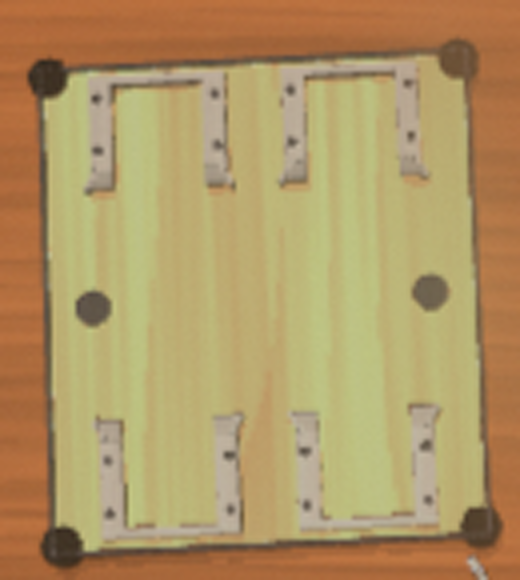

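```bash
python3 - <<'E'
from h import *
t=r.grab_frame("top");s=r.grab_frame("side")
def rep(name,pts,z):
    P=np.array([onz(t,(310+x/4.6,120+y/4.6),z) for x,y in pts]); print(name,P.round(3).tolist())
    return P
A=rep("A",[(62,203),(192,207),(191,360),(60,358)],.005)
B=rep("B",[(312,82),(437,108),(408,257),(280,228)],.005)
C=rep("C",[(275,342),(433,467),(308,492)],.005)
for n,P in (("A",A),("B",B)):
    e=P[0]-P[3]+P[1]-P[2]; g=P[0]-P[1]+P[3]-P[2]; print(n,P.mean(0),np.degrees(np.arctan2(e[1],e[0])),np.degrees(np.arctan2(-g[0],g[1])),np.linalg.norm(e)/2,np.linalg.norm(g)/2)
c=(C[0]+C[1])/2;e=C[0]-C[2];g=C[2]-C[1]; print("C",c,np.degrees(np.arctan2(e[1],e[0])),np.degrees(np.arctan2(-g[0],g[1])),np.linalg.norm(e),np.linalg.norm(g))
D=np.array([onz(t,(170+x/4,95+y/4),.018) for x,y in [(47,76),(458,58),(481,525),(62,546)]]);print(D.round(4),D.mean(0))
for a,b in ((0,1),(1,2),(2,3),(3,0)):print(np.linalg.norm(D[a]-D[b]))
# side check of deck height
print([tri(t,(170+x/4,95+y/4),s,q) for (x,y),q in zip([(47,76),(458,58),(481,525),(62,546)],[(284,164),(347,197),(279,242),(215,202)])])
S=np.array([onz(s,(310+x/4.8,200+y/4.8),.005) for x,y in [(45,215),(133,278),(232,214),(370,340),(485,287),(133,402),(250,457),(325,368)]]);print(S.round(3))
E
```

```text
A [[0.577, -0.172, 0.005], [0.575, -0.249, 0.005], [0.483, -0.248, 0.005], [0.484, -0.171, 0.005]]
B [[0.651, -0.321, 0.005], [0.636, -0.395, 0.005], [0.546, -0.376, 0.005], [0.563, -0.301, 0.005]]
C [[0.494, -0.297, 0.005], [0.421, -0.389, 0.005], [0.406, -0.316, 0.005]]
A [ 0.52954622 -0.20970489  0.005     ] -0.6328508100847485 -0.8117421658496433 0.09228008692761153 0.0772834990317302
B [ 0.59889161 -0.34826703  0.005     ] -12.07791584109254 -12.041237385636416 0.09128739020423506 0.07656542835585621
C [ 0.45781615 -0.34346691  0.005     ] 11.89062288212802 11.90155225847309 0.09051934020391976 0.07498437209336452
[[ 0.7105  0.219   0.018 ]
 [ 0.7252 -0.0634  0.018 ]
 [ 0.4045 -0.0817  0.018 ]
 [ 0.3875  0.1996  0.018 ]] [0.55690171 0.06837496 0.018     ]
0.2827969164191638
0.3212227007376242
0.2817794431609732
0.3236135312546468
[(array([0.71194367, 0.21740464, 0.01882425]), np.float64(0.0044131785622112665)), (array([ 0.73078222, -0.06643349,  0.01023979]), np.float64(0.008626088983859234)), (array([ 0.40635266, -0.0828968 ,  0.0057937 ]), np.float64(0.0029534886763535793)), (array([0.38719392, 0.20115687, 0.01199492]), np.float64(0.0014154047718454618))]
[[ 0.489 -0.173  0.005]
 [ 0.485 -0.25   0.005]
 [ 0.576 -0.251  0.005]
 [ 0.548 -0.38   0.005]
 [ 0.637 -0.398  0.005]
 [ 0.405 -0.321  0.005]
 [ 0.421 -0.394  0.005]
 [ 0.509 -0.377  0.005]]
```

```bash
python3 - <<'E'
from h import *
t=r.grab_frame("top")
im=cv2.resize(t["img"],None,fx=4,fy=4,interpolation=cv2.INTER_CUBIC)
hsv=cv2.cvtColor(im,cv2.COLOR_RGB2HSV)
m=((hsv[:,:,1]<75)&(hsv[:,:,2]>90)).astype(np.uint8)
m[:, :4*185]=0; m[:,4*288:]=0; m[:4*106]=0; m[4*234:]=0
n,l,st,ce=cv2.connectedComponentsWithStats(m)
big=[i for i in range(1,n) if st[i,4]>600]
def w(x,y,z): return onz(t,((x+.5)/4-.5,(y+.5)/4-.5),z)
for i in big:
    ys,xs=np.where(l==i); hull=cv2.minAreaRect(np.stack([xs,ys],1).astype(np.float32))
    print(st[i],w(*hull[0],.0265).round(4),hull[1:])
# tray & bystanders
cv2.imwrite("pics/m.png",cv2.resize(m[4*95:4*240,4*170:4*300]*255,None,fx=1,fy=1))
for n_,px,z in (("tray1",(93,145),.038),("tray2",(146,142),.038),("tray3",(146,226),.038),("tray4",(97,230),.038)): print(n_,onz(t,px,z).round(3))
E
```

```text
[ 959  438  149  126 6048] [0.6816 0.011  0.0265] ((122.8660888671875, 148.38229370117188), 86.8201675415039)
[ 762  446  151  127 6610] [0.6745 0.1444 0.0265] ((122.69808959960938, 149.39599609375), 86.42366790771484)
[756 671  32  32 720] [0.5493 0.1833 0.0265] ((30.405588150024414, 30.405588150024414), 45.0)
[ 967  784  153  127 6835] [ 0.4429 -0.0029  0.0265] ((120.5175552368164, 152.20079040527344), 87.6304931640625)
[ 771  794  153  126 6736] [0.4352 0.1286 0.0265] ((120.60169982910156, 152.2600860595703), 87.95458984375)
tray1 [0.617 0.453 0.038]
tray2 [0.627 0.309 0.038]
tray3 [0.4   0.301 0.038]
tray4 [0.388 0.432 0.038]
```

View pics/m.png

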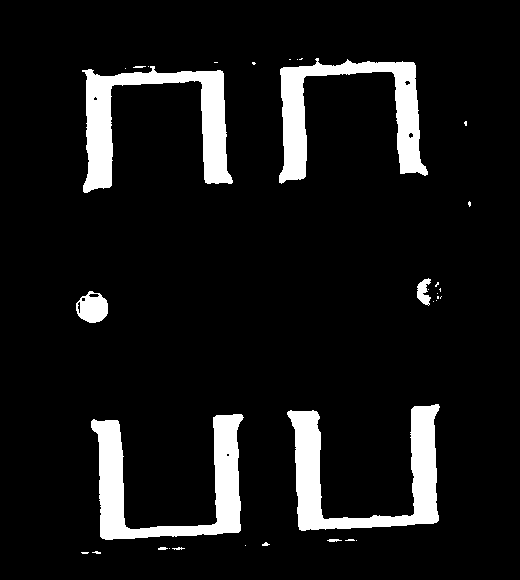

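```bash
python3 - <<'E'
from h import *
t=r.grab_frame("top")
im=cv2.resize(t["img"],None,fx=4,fy=4,interpolation=cv2.INTER_CUBIC)
hsv=cv2.cvtColor(im,cv2.COLOR_RGB2HSV)
m=((hsv[:,:,1]<75)&(hsv[:,:,2]>90))[4*95:4*240,4*170:4*300]
def w(x,y,z): return onz(t,(170+(x+.5)/4-.5,95+(y+.5)/4-.5),z)
for n,xc,ya,yb,yb0,yb1 in (("FL",155,95,165,60,130),("FR",350,90,160,55,120),("NL",170,440,515,490,560),("NR",365,430,505,480,550)):
    L=[];Rr=[]
    for y in range(ya,yb):
        row=m[y]; x=xc
        while not row[x]: x-=1
        a=x+1; x=xc
        while not row[x]: x+=1
        L.append(w(a-.5,y,.0265)[:2]); Rr.append(w(x-.5,y,.0265)[:2])
    L=np.array(L);Rr=np.array(Rr)
    f=[np.polyfit(q[:,0],q[:,1],1) for q in (L,Rr)]
    bar=[]
    for x in range(xc-30,xc+30):
        ys=[y for y in range(yb0,yb1) if m[y,x]]; bar.append([w(x,ys[0]-.5,.0265)[:2],w(x,ys[-1]+.5,.0265)[:2]])
    bar=np.array(bar).mean(0)
    print(n,"yaws",[round(float(np.degrees(np.arctan(q[0]))),2) for q in f],"bar",bar.round(4).tolist(),"mid y at meanx",L[:,0].mean().round(4),((L[:,1]+Rr[:,1])/2).mean().round(4),"width",(L-Rr)[:,1].mean().round(4))
E
```

```text
FL yaws [3.64, 3.36] bar [[0.7136, 0.1449], [0.7045, 0.1446]] mid y at meanx 0.6721 0.1425 width 0.0617
FR yaws [4.2, 3.55] bar [[0.7199, 0.0117], [0.7123, 0.0116]] mid y at meanx 0.6766 0.0103 width 0.0621
NL yaws [3.2, 2.72] bar [[0.4022, 0.1275], [0.3916, 0.1272]] mid y at meanx 0.4347 0.1289 width 0.0614
NR yaws [1.51, 2.96] bar [[0.4097, -0.0027], [0.3994, -0.0029]] mid y at meanx 0.4427 -0.0031 width 0.0611
```

```bash
python3 - <<'E'
from h import *
delta([0.542,-0.210,0.20],179.3)
t=r.grab_frame("top");s=r.grab_frame("side")
print("bottle top",tri(t,(428,92),s,(443,205)))
E
```

```text
pos [0.2779 0.5598 0.2386] rpy [-179.99    0.    153.6 ] F [ 0.3 -0.4  0.3] open 0.0883 t 0.4
shift cm [-57.88 -57.2    3.87] turn [-0.    -0.    -0.449]
shift after turning cm [-27.35 -76.65   3.86]
bottle top (array([ 0.72630449, -0.41134275,  0.16524738]), np.float64(0.004167809810456167))
```

```bash
python3 -m pendant '[[[0,0,0,0,0,-0.112,8.8],[0,0,0,0,0,-0.112,8.8],[0,0,0,0,0,-0.112,8.8],[0,0,0,0,0,-0.113,8.8],[-1.3,-3.7,0,0,0,0,8.8],[-1.3,-3.7,0,0,0,0,8.8],[-1.3,-3.7,0,0,0,0,8.8],[-1.3,-3.7,0,0,0,0,8.8],[-1.3,-3.7,0,0,0,0,8.8],[-1.3,-3.7,0,0,0,0,8.8]]]' 20
python3 -m pendant '[[[-1.3,-3.7,0,0,0,0,8.8],[-1.3,-3.7,0,0,0,0,8.8],[-1.3,-3.7,0,0,0,0,8.8],[-1.3,-3.7,0,0,0,0,8.8],[-1.3,-3.7,0,0,0,0,8.8],[-1.3,-3.7,0,0,0,0,8.8],[-1.3,-3.7,0,0,0,0,8.8],[-1.3,-3.7,0,0,0,0,8.8],[-1.3,-3.7,0,0,0,0,8.8],[-1.3,-3.7,0,0,0,0,8.8]]]'
python3 - <<'E'
from h import *
delta([0.542,-0.210,0.20],179.3)
print(r.get_obs()["qpos"].round(1))
t=r.grab_frame("top");cv2.imwrite("pics/t1.png",t["img"][:,:,::-1])
E
```

```text
time: 1.33
ee_pos: [0.3537, 0.3352, 0.2389]
orientation: [180.0, 0.0, 179.3]
wrist_force: [1.0, 0.0, 0.1]
opening: 0.0881
time: 2.17
ee_pos: [0.4794, -0.0366, 0.239]
orientation: [180.0, 0.0, 179.3]
wrist_force: [0.1, 0.6, 0.3]
opening: 0.0878
pos [ 0.4794 -0.0366  0.239 ] rpy [1.8000e+02 4.0000e-02 1.7932e+02] F [0.1 0.6 0.3] open 0.0878 t 2.1667
shift cm [ -6.46 -17.26   3.9 ] turn [0.    0.001 0.   ]
shift after turning cm [ -6.47 -17.26   3.9 ]
[ 14.   30.  -23.1 113.6  17.8  39.8  69.1]
```

View pics/t1.png

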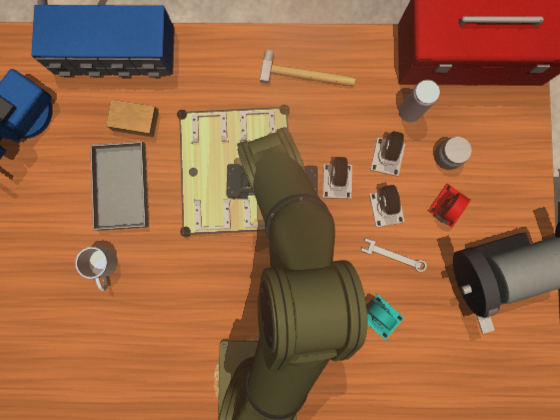

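```bash
python3 -m pendant '[[[-1.3,-3.5,0.78,0,0,0,8.8],[-1.3,-3.5,0.78,0,0,0,8.8],[-1.3,-3.4,0.78,0,0,0,8.8],[-1.3,-3.4,0.78,0,0,0,8.8],[-1.27,-3.46,0.78,0,0,0,8.8],[0,0,2,0,0,0,8.8],[0,0,2,0,0,0,8.8],[0,0,2,0,0,0,8.8],[0,0,0,0,0,0,8.8],[0,0,0,0,0,0,8.8]]]'
python3 - <<'E'
from h import *
delta([0.542,-0.210,0.047],179.3)
t=r.grab_frame("side");cv2.imwrite("pics/s1.png",t["img"][:,:,::-1])
crop(t,290,140,450,300,4.0,"s1c.png")
E
```

```text
time: 3.05
ee_pos: [0.5411, -0.2075, 0.1392]
orientation: [180.0, -0.1, 179.3]
wrist_force: [0.2, 0.1, -0.5]
opening: 0.0881
pos [ 0.5411 -0.2075  0.1392] rpy [ 1.7996e+02 -1.1000e-01  1.7935e+02] F [ 0.2  0.1 -0.5] open 0.0881 t 3.05
shift cm [-0.11 -0.25  9.22] turn [ 0.001 -0.002  0.001]
shift after turning cm [-0.09 -0.25  9.22]
```

View pics/s1c.png

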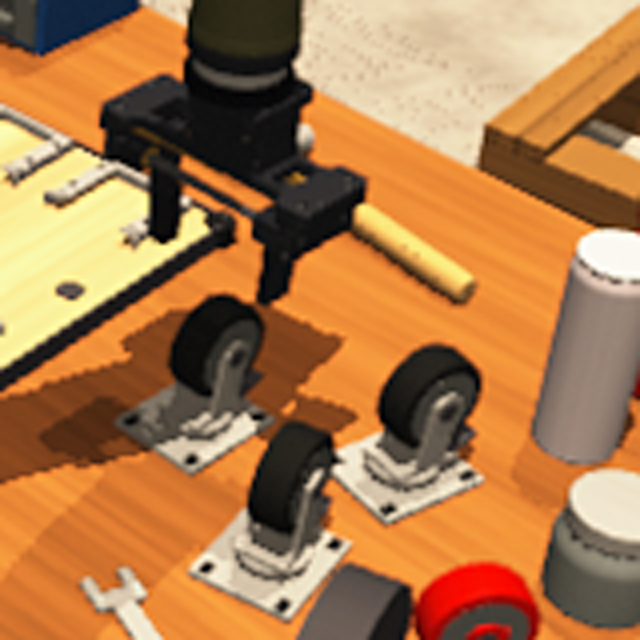

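```bash
python3 -m pendant '[[[-0.1,-0.25,1.5,0,0,0,8.8],[0,0,1.5,0,0,0,8.8],[0,0,1.5,0,0,0,8.8],[0,0,1.5,0,0,0,8.8],[0,0,1.5,0,0,0,8.8],[0,0,1.5,0,0,0,8.8],[0,0,0.2,0,0,0,8.8],[0,0,0,0,0,0,8.8],[0,0,0,0,0,0,8.8],[0,0,0,0,0,0,8.8]]]'
python3 -m pendant '[[[0,0,0,0,0,0,5],[0,0,0,0,0,0,4.5],[0,0,0,0,0,0,3.5],[0,0,0,0,0,0,3],[0,0,0,0,0,0,3],[0,0,0,0,0,0,3],[0,0,0,0,0,0,3],[0,0,0,0,0,0,3],[0,0,0,0,0,0,3],[0,0,0,0,0,0,3]]]' 30
python3 - <<'E'
from h import *
delta([0.542,-0.210,0.047],179.3)
E
```

```text
time: 3.93
ee_pos: [0.5436, -0.2106, 0.0492]
orientation: [-180.0, 0.1, 179.3]
wrist_force: [0.4, -0.3, -0.1]
opening: 0.0881
time: 4.77
ee_pos: [0.5425, -0.2103, 0.0477]
orientation: [180.0, -0.0, 179.3]
wrist_force: [0.3, 0.6, 0.2]
opening: 0.0402
pos [ 0.5425 -0.2103  0.0477] rpy [179.99  -0.   179.34] F [0.3 0.6 0.2] open 0.0402 t 4.7667
shift cm [0.06 0.03 0.07] turn [ 0.    -0.     0.001]
shift after turning cm [0.06 0.03 0.07]
```

```bash
python3 -m pendant '[[[0,0,-1.5,0,0,0,3],[0,0,-2.5,0,0,0,3],[0,0,-2.5,0,0,0,3],[0,0,-2.5,0,0,0,3],[-0.2,3.1,0,0,0,-0.035,3],[-0.2,3.1,0,0,0,-0.035,3],[-0.2,3.1,0,0,0,0,3],[-0.2,3.1,0,0,0,0,3],[-0.2,3.1,0,0,0,0,3],[-0.2,3.1,0,0,0,0,3]]]'
python3 -m pendant '[[[-0.3,3.1,0,0,0,0,3],[-0.3,3.1,0,0,0,0,3],[-0.3,3.1,0,0,0,0,3],[-0.3,3.1,0,0,0,0,3],[-0.3,2.5,0,0,0,0,3],[0,1,0,0,0,0,3],[0,0,0,0,0,0,3],[0,0,0,0,0,0,3],[0,0,0,0,0,0,3],[0,0,0,0,0,0,3]]]'
python3 - <<'E'
from h import *
delta([0.5655,0.1364,0.085],183.28)
s=r.grab_frame("side");crop(s,200,100,360,260,4.0,"s2c.png")
E
```

```text
time: 5.6
ee_pos: [0.5458, -0.0231, 0.1369]
orientation: [-180.0, -0.1, -176.7]
wrist_force: [1.5, -0.5, -5.1]
opening: 0.0399
time: 6.43
ee_pos: [0.5526, 0.1326, 0.1373]
orientation: [-179.9, -0.1, -176.8]
wrist_force: [0.0, 0.1, -5.3]
opening: 0.0395
pos [0.5526 0.1326 0.1373] rpy [-1.7988e+02 -6.0000e-02 -1.7685e+02] F [ 0.   0.1 -5.3] open 0.0395 t 6.4333
shift cm [-1.32  0.32  5.23] turn [-0.002 -0.001 -0.002]
shift after turning cm [-1.31  0.31  5.23]
```

View pics/s2c.png

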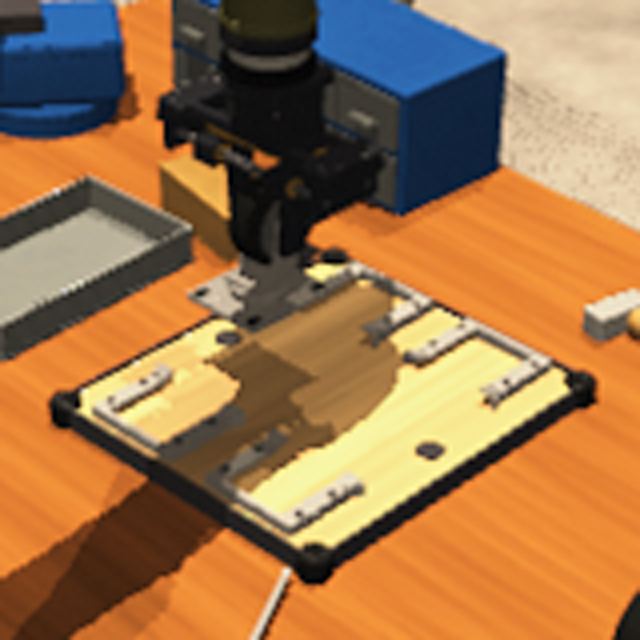

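```bash
python3 -m pendant '[[[-1.31,0.31,1,0,0,0,3],[0,0,1.5,0,0,0,3],[0,0,1.5,0,0,0,3],[0,0,1.5,0,0,0,3],[0,0,1.1,0,0,0,3],[0,0,0,0,0,0,3],[0,0,0,0,0,0,3],[0,0,0,0,0,0,3],[0,0,0,0,0,0,3],[0,0,0,0,0,0,3]]]'
python3 -m pendant '[[[0,0,0.1,0,0,0,3],[0,0,0.1,0,0,0,3],[0,0,0,0,0,0,3],[0,0,0,0,0,0,3],[0,0,0,0,0,0,3],[0,0,0,0,0,0,3],[0,0,0,0,0,0,3],[0,0,0,0,0,0,3],[0,0,0,0,0,0,3],[0,0,0,0,0,0,3]]]'
python3 - <<'E'
from h import *
delta([0.5655,0.1364,0.067],183.28)
E
```

```text
time: 7.32
ee_pos: [0.5662, 0.1394, 0.0726]
orientation: [180.0, 0.1, -176.7]
wrist_force: [0.2, 0.5, -5.3]
opening: 0.0398
time: 8.15
ee_pos: [0.5656, 0.1393, 0.0697]
orientation: [180.0, 0.0, -176.7]
wrist_force: [-0.1, -0.6, -5.9]
opening: 0.0398
pos [0.5656 0.1393 0.0697] rpy [ 180.      0.   -176.66] F [-0.1 -0.6 -5.9] open 0.0398 t 8.15
shift cm [ 0.02 -0.29  0.27] turn [0.    0.    0.001]
shift after turning cm [ 0.02 -0.29  0.27]
```

```bash
python3 -m pendant '[[[0,-0.29,0.1,0,0,0,3],[0,0,0.1,0,0,0,3],[0,0,0.05,0,0,0,3],[0,0,0,0,0,0,3],[0,0,0,0,0,0,3],[0,0,0,0,0,0,3],[0,0,0,0,0,0,3],[0,0,0,0,0,0,3],[0,0,0,0,0,0,3],[0,0,0,0,0,0,3]]]'
python3 -m pendant '[[[0,0,0.1,0,0,0,3],[0,0,0,0,0,0,3],[0,0,0,0,0,0,3],[0,0,0,0,0,0,3],[0,0,0,0,0,0,3],[0,0,0,0,0,0,3],[0,0,0,0,0,0,3],[0,0,0,0,0,0,3],[0,0,0,0,0,0,3],[0,0,0,0,0,0,3]]]'
python3 - <<'E'
from h import *
delta([0.5655,0.1364,0.067],183.28)
E
```

```text
time: 8.98
ee_pos: [0.5658, 0.1364, 0.0672]
orientation: [180.0, 0.0, -176.7]
wrist_force: [-0.6, -0.2, -5.5]
opening: 0.0399
time: 9.82
ee_pos: [0.5658, 0.1364, 0.0662]
orientation: [180.0, 0.0, -176.7]
wrist_force: [0.3, 0.5, -5.3]
opening: 0.0397
pos [0.5658 0.1364 0.0662] rpy [ 180.      0.   -176.66] F [ 0.3  0.5 -5.3] open 0.0397 t 9.8167
shift cm [ 0.03 -0.   -0.08] turn [0.    0.    0.001]
shift after turning cm [ 0.03 -0.   -0.08]
```

Still unsupported; feel for the deck in 0.5 mm steps.

```bash
for i in 1 2 3; do python3 -m pendant '[[[0,0,0.05,0,0,0,3],[0,0,0,0,0,0,3],[0,0,0,0,0,0,3],[0,0,0,0,0,0,3],[0,0,0,0,0,0,3],[0,0,0,0,0,0,3],[0,0,0,0,0,0,3],[0,0,0,0,0,0,3],[0,0,0,0,0,0,3],[0,0,0,0,0,0,3]]]' | egrep 'pos|force'; done
```

```text
ee_pos: [0.5658, 0.1364, 0.0657]
wrist_force: [0.1, 0.3, -5.1]
ee_pos: [0.5658, 0.1364, 0.0656]
wrist_force: [-2.4, -1.1, 5.7]
ee_pos: [0.5658, 0.1364, 0.0656]
wrist_force: [-4.7, -1.0, 9.6]
```

```bash
python3 -m pendant '[[[0,0,-0.1,0,0,0,3],[-0.5,0,0,0,0,0,3],[-0.5,0,0,0,0,0,3],[-0.5,0,0,0,0,0,3],[-0.5,0,0,0,0,0,3],[-0.5,0,0,0,0,0,3],[0,0,0,0,0,0,3],[0,0,0,0,0,0,3],[0,0,0,0,0,0,3],[0,0,0,0,0,0,3]]]' 
for i in 1 2 ; do python3 -m pendant '[[[-0.25,0,0,0,0,0,3],[-0.25,0,0,0,0,0,3],[-0.25,0,0,0,0,0,3],[-0.25,0,0,0,0,0,3],[-0.25,0,0,0,0,0,3],[-0.25,0,0,0,0,0,3],[0,0,0,0,0,0,3],[0,0,0,0,0,0,3],[0,0,0,0,0,0,3],[0,0,0,0,0,0,3]]]' ;done
python3 - <<'E'
from h import *
delta([0.6593+.012,0.1417+.0007,0.0656],183.28)
s=r.grab_frame("side");crop(s,220,100,350,230,4.6,"s3c.png")
E
```

```text
time: 13.15
ee_pos: [0.5898, 0.1381, 0.0657]
orientation: [180.0, -0.1, -176.6]
wrist_force: [-5.1, -0.8, 5.6]
opening: 0.04
time: 13.98
ee_pos: [0.6043, 0.1389, 0.0657]
orientation: [-180.0, -0.1, -176.6]
wrist_force: [-6.7, 0.3, 6.9]
opening: 0.0395
time: 14.82
ee_pos: [0.6193, 0.1397, 0.0657]
orientation: [-180.0, -0.1, -176.6]
wrist_force: [-6.5, -1.2, 6.4]
opening: 0.0396
pos [0.6193 0.1397 0.0657] rpy [-1.7998e+02 -1.5000e-01 -1.7664e+02] F [-6.5 -1.2  6.4] open 0.0396 t 14.8167
shift cm [-5.21 -0.03 -0.  ] turn [-0.    -0.003  0.001]
shift after turning cm [-5.21 -0.02  0.01]
```

View pics/s3c.png

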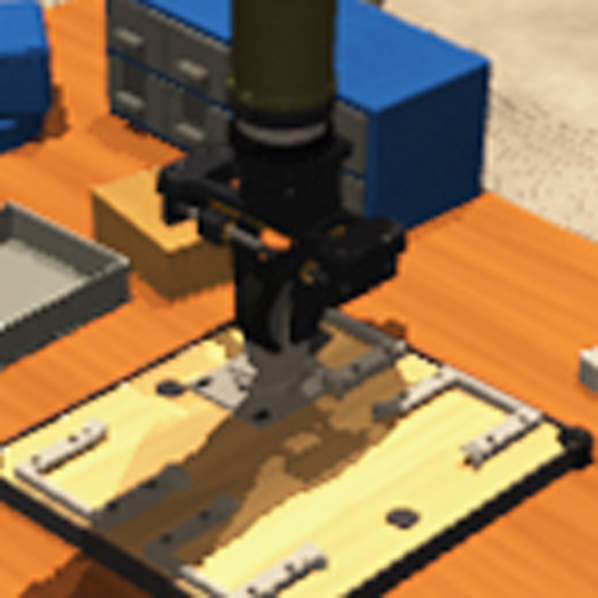

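```bash
python3 -m pendant '[[[0,0,-0.06,0,0,0,3],[0,0,0,0,0,0,3],[0,0,0,0,0,0,3],[-0.25,0,0,0,0,0,3],[-0.25,0,0,0,0,0,3],[-0.25,0,0,0,0,0,3],[-0.25,0,0,0,0,0,3],[0,0,0,0,0,0,3],[0,0,0,0,0,0,3],[0,0,0,0,0,0,3]]]' 
python3 -m pendant '[[[0,0,0,0,0,0,3],[-0.25,0,0,0,0,0,3],[-0.25,0,0,0,0,0,3],[-0.25,0,0,0,0,0,3],[-0.25,0,0,0,0,0,3],[-0.25,0,0,0,0,0,3],[0,0,0,0,0,0,3],[0,0,0,0,0,0,3],[0,0,0,0,0,0,3],[0,0,0,0,0,0,3]]]' 
python3 - <<'E'
from h import *
delta([0.6593+.012,0.1417+.0007,0.0656],183.28)
E
```

```text
time: 15.7
ee_pos: [0.6306, 0.1401, 0.0662]
orientation: [-180.0, -0.0, -176.7]
wrist_force: [-0.5, -1.4, -5.9]
opening: 0.0394
time: 16.53
ee_pos: [0.643, 0.1409, 0.0663]
orientation: [-180.0, -0.0, -176.7]
wrist_force: [0.3, 0.2, -5.9]
opening: 0.0398
pos [0.643  0.1409 0.0663] rpy [-180.     -0.   -176.66] F [ 0.3  0.2 -5.9] open 0.0398 t 16.5333
shift cm [-2.83 -0.01  0.07] turn [-0.    -0.     0.001]
shift after turning cm [-2.83 -0.01  0.07]
```

```bash
python3 -m pendant '[[[-0.3,0,0,0,0,0,3],[-0.3,0,0,0,0,0,3],[-0.3,0,0,0,0,0,3],[-0.3,0,0,0,0,0,3],[-0.3,0,0,0,0,0,3],[-0.3,0,0,0,0,0,3],[-0.3,0,0,0,0,0,3],[-0.2,0,0,0,0,0,3],[0,0,0,0,0,0,3],[0,0,0,0,0,0,3]]]' 
for i in 1 2 3 4; do python3 -m pendant '[[[-0.1,0,0,0,0,0,3],[-0.1,0,0,0,0,0,3],[0,0,0,0,0,0,3],[0,0,0,0,0,0,3],[0,0,0,0,0,0,3],[0,0,0,0,0,0,3],[0,0,0,0,0,0,3],[0,0,0,0,0,0,3],[0,0,0,0,0,0,3],[0,0,0,0,0,0,3]]]' | egrep 'pos|force'; done
```

```text
time: 17.37
ee_pos: [0.6665, 0.1422, 0.0663]
orientation: [180.0, 0.0, -176.7]
wrist_force: [0.6, -0.6, -5.1]
opening: 0.04
ee_pos: [0.668, 0.1423, 0.0663]
wrist_force: [-1.5, -1.1, -5.7]
ee_pos: [0.6702, 0.1424, 0.0663]
wrist_force: [-0.4, -0.5, -6.5]
ee_pos: [0.6708, 0.1425, 0.0661]
wrist_force: [-4.8, -2.9, -3.2]
ee_pos: [0.6711, 0.1425, 0.0662]
wrist_force: [-8.3, -1.7, 1.4]
```

```bash
for i in 1 2 3; do python3 -m pendant '[[[0,0.1,0,0,0,0,3],[0,0.1,0,0,0,0,3],[0,0,0,0,0,0,3],[0,0,0,0,0,0,3],[0,0,0,0,0,0,3],[0,0,0,0,0,0,3],[0,0,0,0,0,0,3],[0,0,0,0,0,0,3],[0,0,0,0,0,0,3],[0,0,0,0,0,0,3]]]' | egrep 'pos|force'; done
```

```text
ee_pos: [0.6711, 0.1427, 0.0663]
wrist_force: [-9.3, -5.5, 2.6]
ee_pos: [0.6711, 0.1428, 0.0664]
wrist_force: [-9.0, -6.4, 4.5]
ee_pos: [0.6711, 0.143, 0.0665]
wrist_force: [-8.5, -10.6, 5.6]
```

```bash
python3 -m pendant '[[[0,-0.3,0,0,0,0,3],[0.1,-0.3,0,0,0,0,3],[0,0,0,0,0,0,5],[0,0,0,0,0,0,5],[0,0,0,0,0,0,5],[0,0,0,0,0,0,5],[0,0,-1,0,0,0,5],[0,0,-1,0,0,0,5],[0,0,-1,0,0,0,3.6],[0,0,0,0,0,0,3.6]]]'
for i in 1 2; do python3 -m pendant '[[[0,0.1,0,0,0,0,3.6],[0,0.1,0,0,0,0,3.6],[0,0.1,0,0,0,0,3.6],[0,0.1,0,0,0,0,3.6],[0,0,0,0,0,0,3.6],[0,0,0,0,0,0,3.6],[0,0,0,0,0,0,3.6],[0,0,0,0,0,0,3.6],[0,0,0,0,0,0,3.6],[0,0,0,0,0,0,3.6]]]'; done
```

```text
time: 24.03
ee_pos: [0.6752, 0.1434, 0.0997]
orientation: [179.9, 0.3, -176.7]
wrist_force: [-0.3, 0.5, 0.7]
opening: 0.039
time: 24.87
ee_pos: [0.6727, 0.146, 0.0962]
orientation: [-180.0, -0.0, -176.7]
wrist_force: [-0.7, -4.4, 2.4]
opening: 0.0364
time: 25.7
ee_pos: [0.673, 0.1475, 0.0966]
orientation: [-179.8, -0.0, -176.8]
wrist_force: [-2.4, -7.9, 4.7]
opening: 0.036
```

```bash
python3 -m pendant '[[[0,-0.4,0,0,0,0,3.6],[0,-0.4,0,0,0,0,3.6],[0,-0.2,0,0,0,0,3.6],[0,-0.2,0,0,0,0,3.6],[0,0,0,0,0,0,3.6],[0,0,0,0,0,0,3.6],[0,0,0,0,0,0,3.6],[0,0,0,0,0,0,3.6],[0,0,0,0,0,0,3.6],[0,0,0,0,0,0,3.6]]]';python3 -m pendant '[[[0,-0.1,0,0,0,0,3.6],[0,-0.1,0,0,0,0,3.6],[0,-0.1,0,0,0,0,3.6],[0,-0.1,0,0,0,0,3.6],[0,0,0,0,0,0,3.6],[0,0,0,0,0,0,3.6],[0,0,0,0,0,0,3.6],[0,0,0,0,0,0,3.6],[0,0,0,0,0,0,3.6],[0,0,0,0,0,0,3.6]]]'
python3 -m pendant '[[[0,0.4,0,0,0,0,3.6],[0,0.4,0,0,0,0,4.5],[0,0,0,0,0,0,6],[0,0,-2,0,0,0,6],[0,0,-2.5,0,0,0,6],[0,0,-2.5,0,0,0,8.8],[0,0,-2.5,0,0,0,8.8],[2,-3,0,0,0,0,8.8],[2,-3,0,0,0,0,8.8],[2,-3,0,0,0,0,8.8]]]'
python3 - <<'E'
from h import *
s=r.grab_frame("side");cv2.imwrite("pics/s4.png",s["img"][:,:,::-1])
t=r.grab_frame("top");cv2.imwrite("pics/t4.png",t["img"][:,:,::-1])
delta([0.599+.0117,-.348-.0025,.16],168)
delta([0.458+.0117,-.344+.0025,.16],192)
E
```

```text
time: 26.53
ee_pos: [0.6732, 0.1395, 0.0963]
orientation: [179.9, 0.0, -176.6]
wrist_force: [0.2, 1.6, -0.4]
opening: 0.036
time: 27.37
ee_pos: [0.6736, 0.1375, 0.0972]
orientation: [179.8, 0.1, -176.6]
wrist_force: [-1.8, 6.1, 3.6]
opening: 0.0362
time: 28.2
ee_pos: [0.6178, 0.0473, 0.1916]
orientation: [-179.9, 0.0, -176.7]
wrist_force: [0.6, -1.0, 0.1]
opening: 0.088
pos [0.6153 0.0393 0.1907] rpy [-179.49   -0.31 -177.19] F [ 0.4 -0.2  0.1] open 0.0878 t 28.3
shift cm [  2.35 -38.88   3.43] turn [-0.01  -0.004  0.259]
shift after turning cm [ -7.66 -38.22   3.07]
pos [0.6153 0.0393 0.1907] rpy [-179.49   -0.31 -177.19] F [ 0.4 -0.2  0.1] open 0.0878 t 28.3
shift cm [ 16.39 -37.29   3.49] turn [-0.008 -0.006 -0.16 ]
shift after turning cm [ 22.16 -34.22   3.07]
```

View pics/s4.png

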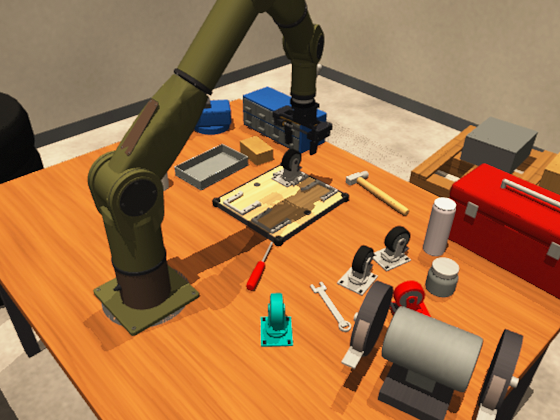

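View pics/t4.png

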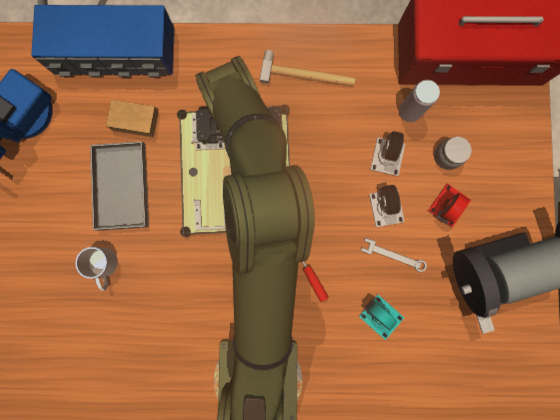

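```bash
python3 -m pendant '[[[0,0,0,0,0,-0.08,8.8],[0,0,0,0,0,-0.08,8.8],[2,-3.1,0,0,0,0,8.8],[2,-3.1,0,0,0,0,8.8],[2,-3.1,0,0,0,0,8.8],[2,-3.1,0,0,0,0,8.8],[2,-3.1,0,0,0,0,8.8],[2,-3.1,0,0,0,0,8.8],[2,-3.1,0,0,0,0,8.8],[2,-3.1,0,0,0,0,8.8]]]'
python3 -m pendant '[[[2,-3.1,0,0,0,0,8.8],[2,-3.1,0,0,0,0,8.8],[2,-3.1,0,0,0,0,8.8],[0,0,1,0,0,0,8.8],[0,0,1,0,0,0,8.8],[0,0,1,0,0,0,8.8],[0,0,0,0,0,0,8.8],[0,0,0,0,0,0,8.8],[0,0,0,0,0,0,8.8],[0,0,0,0,0,0,8.8]]]'
python3 - <<'E'
from h import *
delta([0.458+.0117,-.344+.0025,.048],192)
t=r.grab_frame("top");cv2.imwrite("pics/t5.png",t["img"][:,:,::-1])
s=r.grab_frame("side");crop(s,290,140,450,300,4.0,"s5.png");print(r.get_obs()["qpos"].round(0))
E
```

```text
time: 29.13
ee_pos: [0.5148, -0.2299, 0.1912]
orientation: [-179.9, -0.1, -167.5]
wrist_force: [0.3, -0.3, -0.4]
opening: 0.0876
time: 29.97
ee_pos: [0.4783, -0.3303, 0.1617]
orientation: [-180.0, 0.0, -167.4]
wrist_force: [0.0, -0.3, -0.3]
opening: 0.088
pos [ 0.4783 -0.3303  0.1617] rpy [-1.7998e+02  5.0000e-02 -1.6739e+02] F [ 0.  -0.3 -0.3] open 0.088 t 29.9667
shift cm [ 1.1  -0.9  11.37] turn [-0.     0.001  0.011]
shift after turning cm [ 1.08 -0.91 11.37]
[ 44.  43. -25. 101.  26.  41. 108.]
```

View pics/s5.png

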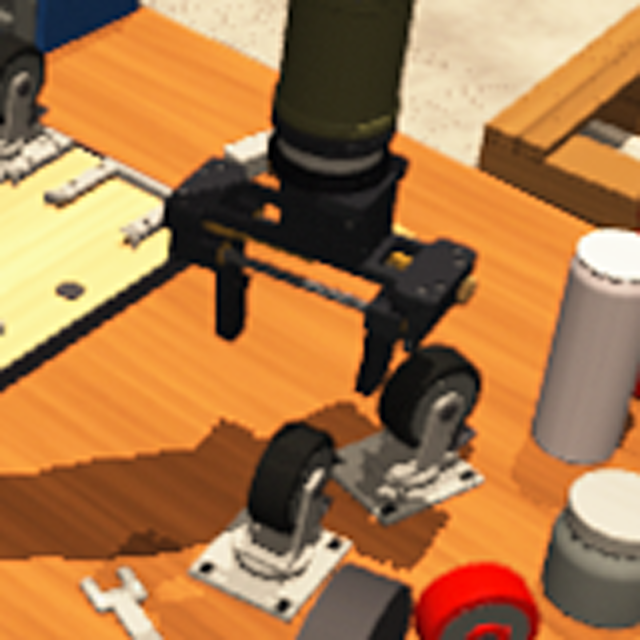

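View pics/t5.png

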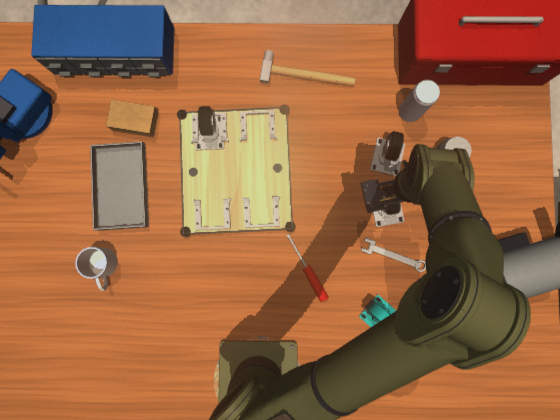

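```bash
python3 -m pendant '[[[1.08,-0.91,1,0,0,0.011,8.8],[0,0,1.5,0,0,0,8.8],[0,0,1.5,0,0,0,8.8],[0,0,1,0,0,0,8.8],[0,0,0,0,0,0,8.8],[0,0,1.5,0,0,0,8.8],[0,0,1.5,0,0,0,8.8],[0,0,1.5,0,0,0,8.8],[0,0,1.5,0,0,0,8.8],[0,0,0.3,0,0,0,8.8]]]'
python3 -m pendant '[[[0,0,0,0,0,0,8.8],[0,0,0,0,0,0,5],[0,0,0,0,0,0,4.6],[0,0,0,0,0,0,3.5],[0,0,0,0,0,0,3],[0,0,0,0,0,0,3],[0,0,0,0,0,0,3],[0,0,0,0,0,0,3],[0,0,0,0,0,0,3],[0,0,0,0,0,0,3]]]' 30
python3 - <<'E'
from h import *
delta([0.458+.0117,-.344+.0025,.048],192)
E
```

```text
time: 30.9
ee_pos: [0.4678, -0.3422, 0.0467]
orientation: [179.9, -0.1, -168.1]
wrist_force: [-1.1, 0.7, -0.7]
opening: 0.0881
time: 31.73
ee_pos: [0.4689, -0.3423, 0.0484]
orientation: [180.0, 0.0, -168.1]
wrist_force: [0.2, 0.6, 1.8]
opening: 0.0399
pos [ 0.4689 -0.3423  0.0484] rpy [ 179.99    0.   -168.15] F [0.2 0.6 1.8] open 0.0399 t 31.7333
shift cm [-0.1   0.06  0.04] turn [ 0.     0.    -0.003]
shift after turning cm [-0.1   0.06  0.04]
```

```bash
python3 -m pendant '[[[0,0,-1.5,0,0,0,3],[0,0,-2.5,0,0,0,3],[0,0,-2.5,0,0,0,3],[0,0,-2.5,0,0,0,3],[0,0,0,0,0,0.075,3],[0,0,0,0,0,0.075,3],[-1,3,0,0,0,0,3],[-1,3,0,0,0,0,3],[-1,3,0,0,0,0,3],[-1,3,0,0,0,0,3]]]'
python3 -m pendant '[[[-1,3,0,0,0,0,3],[-1,3,0,0,0,0,3],[-1,3,0,0,0,0,3],[-1,3,0,0,0,0,3],[-1,3,0,0,0,0,3],[-1,3,0,0,0,0,3],[0,0,0,0,0,0,3],[0,0,0,0,0,0,3],[0,0,0,0,0,0,3],[0,0,0,0,0,0,3]]]'
python3 - <<'E'
from h import *
delta([0.573,0.0044,0.075],183.28)
E
```

```text
time: 32.57
ee_pos: [0.5011, -0.2189, 0.1374]
orientation: [179.9, -0.1, -176.8]
wrist_force: [1.0, -0.4, -6.2]
opening: 0.0396
time: 33.4
ee_pos: [0.5505, -0.0391, 0.1376]
orientation: [-179.9, -0.1, -176.8]
wrist_force: [0.2, -1.4, -6.7]
opening: 0.0394
pos [ 0.5505 -0.0391  0.1376] rpy [-1.7992e+02 -1.3000e-01 -1.7683e+02] F [ 0.2 -1.4 -6.7] open 0.0394 t 33.4
shift cm [-2.5   4.22  6.25] turn [-0.001 -0.002 -0.002]
shift after turning cm [-2.5   4.21  6.26]
```

```bash
python3 -m pendant '[[[-1.25,2.1,0,0,0,0,3],[-1.25,2.1,0,0,0,0,3],[0,0,1.5,0,0,0,3],[0,0,1.5,0,0,0,3],[0,0,1.5,0,0,0,3],[0,0,1.0,0,0,0,3],[0,0,0.5,0,0,0,3],[0,0,0,0,0,0,3],[0,0,0,0,0,0,3],[0,0,0,0,0,0,3]]]'
python3 -m pendant '[[[0,0,0,0,0,0,3],[0,0,0,0,0,0,3],[0,0,0,0,0,0,3],[0,0,0,0,0,0,3],[0,0,0.1,0,0,0,3],[0,0,0.1,0,0,0,3],[0,0,0,0,0,0,3],[0,0,0,0,0,0,3],[0,0,0,0,0,0,3],[0,0,0,0,0,0,3]]]'
python3 - <<'E'
from h import *
delta([0.573,0.0044,0.067],183.28)
s=r.grab_frame("side");crop(s,220,120,360,260,4.0,"s6.png")
E
```

```text
time: 34.23
ee_pos: [0.5748, 0.006, 0.079]
orientation: [180.0, 0.1, -176.8]
wrist_force: [-0.4, 0.6, -5.1]
opening: 0.0399
time: 35.07
ee_pos: [0.5741, 0.0062, 0.0763]
orientation: [180.0, 0.0, -176.7]
wrist_force: [-0.9, 0.7, -6.1]
opening: 0.0396
pos [0.5741 0.0062 0.0763] rpy [ 180.      0.   -176.72] F [-0.9  0.7 -6.1] open 0.0396 t 35.0667
shift cm [ 0.12 -0.17  0.93] turn [0. 0. 0.]
shift after turning cm [ 0.12 -0.17  0.93]
```

View pics/s6.png

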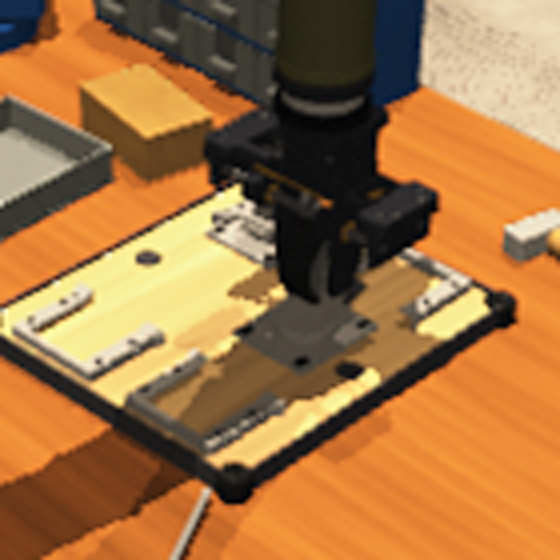

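```bash
python3 -m pendant '[[[0,-0.17,0.3,0,0,0,3],[0,0,0.3,0,0,0,3],[0,0,0.2,0,0,0,3],[0,0,0.1,0,0,0,3],[0,0,0,0,0,0,3],[0,0,0,0,0,0,3],[0,0,0,0,0,0,3],[0,0,0,0,0,0,3],[0,0,0,0,0,0,3],[0,0,0,0,0,0,3]]]' | egrep 'pos|force'
for i in 1 2 3; do python3 -m pendant '[[[0,0,0.05,0,0,0,3],[0,0,0,0,0,0,3],[0,0,0,0,0,0,3],[0,0,0,0,0,0,3],[0,0,0,0,0,0,3],[0,0,0,0,0,0,3],[0,0,0,0,0,0,3],[0,0,0,0,0,0,3],[0,0,0,0,0,0,3],[0,0,0,0,0,0,3]]]' | egrep 'pos|force'; done
```

```text
ee_pos: [0.5743, 0.0045, 0.0674]
wrist_force: [-0.4, 0.5, -5.9]
ee_pos: [0.5742, 0.0044, 0.0668]
wrist_force: [-0.1, -0.1, -6.5]
ee_pos: [0.5743, 0.0045, 0.0664]
wrist_force: [0.3, -0.1, -2.1]
ee_pos: [0.5743, 0.0045, 0.0664]
wrist_force: [-3.0, -0.4, 4.6]
```

```bash
python3 -m pendant '[[[0,0,-0.12,0,0,0,3],[0,0,0,0,0,0,3],[-0.5,0,0,0,0,0,3],[-0.5,0,0,0,0,0,3],[-0.5,0,0,0,0,0,3],[-0.5,0,0,0,0,0,3],[-0.5,0,0,0,0,0,3],[0,0,0,0,0,0,3],[0,0,0,0,0,0,3],[0,0,0,0,0,0,3]]]' 
for i in 1 2 ; do python3 -m pendant '[[[-0.25,0,0,0,0,0,3],[-0.25,0,0,0,0,0,3],[-0.25,0,0,0,0,0,3],[-0.25,0,0,0,0,0,3],[-0.25,0,0,0,0,0,3],[-0.25,0,0,0,0,0,3],[0,0,0,0,0,0,3],[0,0,0,0,0,0,3],[0,0,0,0,0,0,3],[0,0,0,0,0,0,3]]]' ;done
python3 - <<'E'
from h import *
delta([0.6669+.012,0.0097+.0007,0.0670],183.28)
E
```

```text
time: 39.28
ee_pos: [0.5988, 0.0059, 0.0667]
orientation: [180.0, -0.0, -176.7]
wrist_force: [-0.4, 0.5, -5.0]
opening: 0.0394
time: 40.12
ee_pos: [0.6139, 0.0067, 0.0669]
orientation: [180.0, -0.0, -176.7]
wrist_force: [0.3, -0.5, -5.1]
opening: 0.04
time: 40.95
ee_pos: [0.6289, 0.0075, 0.067]
orientation: [-180.0, -0.0, -176.7]
wrist_force: [-0.2, 0.2, -6.1]
opening: 0.0397
pos [0.6289 0.0075 0.067 ] rpy [-1.8000e+02 -2.0000e-02 -1.7672e+02] F [-0.2  0.2 -6.1] open 0.0397 t 40.95
shift cm [-5.01 -0.   -0.01] turn [-0. -0.  0.]
shift after turning cm [-5.01 -0.   -0.  ]
```

```bash
for i in 1 2; do python3 -m pendant '[[[-0.3,0,0,0,0,0,3],[-0.3,0,0,0,0,0,3],[-0.3,0,0,0,0,0,3],[-0.3,0,0,0,0,0,3],[-0.3,0,0,0,0,0,3],[-0.3,0,0,0,0,0,3],[-0.3,0,0,0,0,0,3],[-0.2,0,0,0,0,0,3],[0,0,0,0,0,0,3],[0,0,0,0,0,0,3]]]' | egrep 'pos|force|orie'; done
for i in 1 2 3; do python3 -m pendant '[[[-0.1,0,0,0,0,0,3],[-0.1,0,0,0,0,0,3],[0,0,0,0,0,0,3],[0,0,0,0,0,0,3],[0,0,0,0,0,0,3],[0,0,0,0,0,0,3],[0,0,0,0,0,0,3],[0,0,0,0,0,0,3],[0,0,0,0,0,0,3],[0,0,0,0,0,0,3]]]' | egrep 'pos|force'; done
```

```text
ee_pos: [0.6521, 0.0089, 0.0669]
orientation: [180.0, -0.0, -176.7]
wrist_force: [0.2, 0.4, -7.1]
ee_pos: [0.6752, 0.0101, 0.067]
orientation: [-180.0, 0.0, -176.7]
wrist_force: [-0.5, -0.8, -6.6]
ee_pos: [0.6766, 0.0102, 0.0669]
wrist_force: [-1.7, -0.5, -5.8]
ee_pos: [0.6771, 0.0103, 0.0669]
wrist_force: [-6.7, -1.3, -1.4]
ee_pos: [0.6774, 0.0103, 0.067]
wrist_force: [-10.8, -2.0, 2.6]
```

```bash
python3 -m pendant '[[[0.2,0,0,0,0,0,3],[0,0,0,0,0,0,3],[0,0,0,0,0,0,5],[0,0,0,0,0,0,5],[0,0,0,0,0,0,5],[0,0,0,0,0,0,5],[0,0,-1,0,0,0,5],[0,0,-1,0,0,0,5],[0,0,-1,0,0,0,3.6],[0,0,0,0,0,0,3.6]]]'
for i in 1 2; do python3 -m pendant '[[[0,0.1,0,0,0,0,3.6],[0,0.1,0,0,0,0,3.6],[0,0.1,0,0,0,0,3.6],[0,0.1,0,0,0,0,3.6],[0,0,0,0,0,0,3.6],[0,0,0,0,0,0,3.6],[0,0,0,0,0,0,3.6],[0,0,0,0,0,0,3.6],[0,0,0,0,0,0,3.6],[0,0,0,0,0,0,3.6]]]' | egrep 'pos|force'; done
python3 -m pendant '[[[0,-0.4,0,0,0,0,3.6],[0,-0.4,0,0,0,0,3.6],[0,-0.2,0,0,0,0,3.6],[0,-0.2,0,0,0,0,3.6],[0,0,0,0,0,0,3.6],[0,0,0,0,0,0,3.6],[0,0,0,0,0,0,3.6],[0,0,0,0,0,0,3.6],[0,0,0,0,0,0,3.6],[0,0,0,0,0,0,3.6]]]';python3 -m pendant '[[[0,-0.1,0,0,0,0,3.6],[0,-0.1,0,0,0,0,3.6],[0,-0.1,0,0,0,0,3.6],[0,-0.1,0,0,0,0,3.6],[0,0,0,0,0,0,3.6],[0,0,0,0,0,0,3.6],[0,0,0,0,0,0,3.6],[0,0,0,0,0,0,3.6],[0,0,0,0,0,0,3.6],[0,0,0,0,0,0,3.6]]]'
```

```text
time: 45.95
ee_pos: [0.6812, 0.0108, 0.1003]
orientation: [180.0, 0.3, -176.7]
wrist_force: [0.1, 0.9, 0.1]
opening: 0.0388
ee_pos: [0.6787, 0.0144, 0.0969]
wrist_force: [-0.3, -1.2, -0.2]
ee_pos: [0.6786, 0.0186, 0.097]
wrist_force: [-0.3, 0.5, 0.4]
time: 48.45
ee_pos: [0.6792, 0.0065, 0.097]
orientation: [-180.0, -0.0, -176.7]
wrist_force: [1.1, -0.2, -0.0]
opening: 0.0363
time: 49.28
ee_pos: [0.6795, 0.0023, 0.0969]
orientation: [-180.0, -0.0, -176.7]
wrist_force: [0.5, 0.4, -0.6]
opening: 0.0361
```

```bash
python3 -m pendant '[[[0,-0.1,0,0,0,0,3.6],[0,-0.1,0,0,0,0,3.6],[0,-0.1,0,0,0,0,3.6],[0,-0.1,0,0,0,0,3.6],[0,0,0,0,0,0,3.6],[0,0,0,0,0,0,3.6],[0,0,0,0,0,0,3.6],[0,0,0,0,0,0,3.6],[0,0,0,0,0,0,3.6],[0,0,0,0,0,0,3.6]]]'
python3 - <<'E'
from h import *
s=r.grab_frame("side");crop(s,250,100,370,220,5.0,"s7.png")
E
```

```text
time: 50.12
ee_pos: [0.6797, -0.001, 0.0971]
orientation: [180.0, 0.0, -176.7]
wrist_force: [-0.9, 3.0, 0.5]
opening: 0.0356
```

View pics/s7.png

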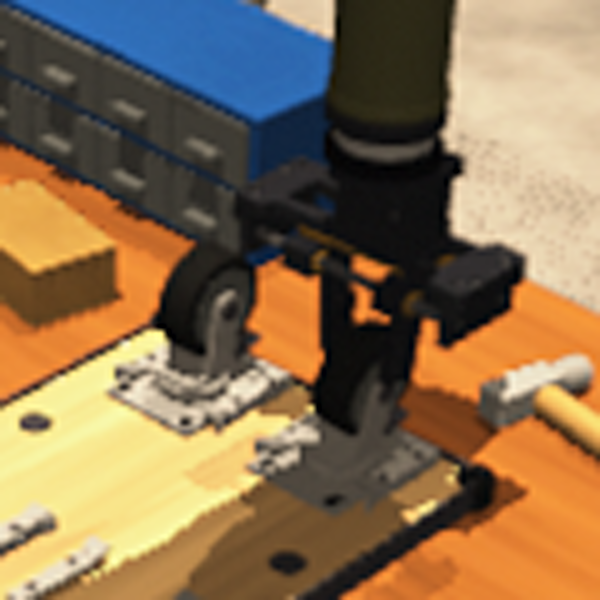

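```bash
python3 -m pendant '[[[0,0.4,0,0,0,0,3.6],[0,0.4,0,0,0,0,3.6],[0,0.4,0,0,0,0,4.5],[0,0,0,0,0,0,6],[0,0,0,0,0,0,6.5],[0,0,0,0,0,0,6.5],[0,0,1,0,0,0,6.5],[0,0,1,0,0,0,6.5],[0,0,1,0,0,0,6.5],[0,0,0,0,0,0,6.5]]]'
python3 -m pendant '[[[0,0,0,0,0,0,5],[0,0,0,0,0,0,4.5],[0,0,0,0,0,0,4],[0,0,0,0,0,0,3],[0,0,0,0,0,0,3],[0,0,0,0,0,0,3],[0,0,0,0,0,0,3],[0,0,0,0,0,0,3],[0,0,0,0,0,0,3],[0,0,0,0,0,0,3]]]'
python3 - <<'E'
from h import *
delta([0.573,0.0044,0.0670],183.28)
E
```

```text
time: 51.0
ee_pos: [0.6769, 0.01, 0.0637]
orientation: [-180.0, -0.3, -176.7]
wrist_force: [-0.5, -0.5, 0.2]
opening: 0.0652
time: 51.83
ee_pos: [0.6795, 0.0097, 0.0676]
orientation: [-179.9, 0.1, -176.7]
wrist_force: [-0.3, -2.9, 5.7]
opening: 0.0399
pos [0.6795 0.0097 0.0676] rpy [-1.7995e+02  6.0000e-02 -1.7675e+02] F [-0.3 -2.9  5.7] open 0.0399 t 51.8333
shift cm [10.67  0.07  0.05] turn [-0.001  0.001 -0.001]
shift after turning cm [10.67  0.08  0.06]
```

```bash
python3 -m pendant '[[[0,0,-0.1,0,0,0,3],[0,0,0,0,0,0,3],[0.1,0,0,0,0,0,3],[0.2,0,0,0,0,0,3],[0.2,0,0,0,0,0,3],[0.2,0,0,0,0,0,3],[0,0,0,0,0,0,3],[0,0,0,0,0,0,3],[0,0,0,0,0,0,3],[0,0,0,0,0,0,3]]]'
```

```text
time: 52.67
ee_pos: [0.6725, 0.0097, 0.0678]
orientation: [-180.0, 0.0, -176.7]
wrist_force: [3.8, -3.1, -3.7]
opening: 0.0397
```

Good, light drag. Pull out the rest.

```bash
for i in 1 2; do python3 -m pendant '[[[0.4,0,0,0,0,0,3],[0.4,0,0,0,0,0,3],[0.4,0,0,0,0,0,3],[0.4,0,0,0,0,0,3],[0.4,0,0,0,0,0,3],[0.4,0,0,0,0,0,3],[0.4,0,0,0,0,0,3],[0.4,0,0,0,0,0,3],[0.4,0,0,0,0,0,3],[0.4,0,0,0,0,0,3]]]'; done
python3 -m pendant '[[[0.5,0,0,0,0,0,3],[0.5,0,0,0,0,0,3],[0.5,0,0,0,0,0,3],[0,0,0,0,0,0,3],[0,0,-1,0,0,0,3],[0,0,-2,0,0,0,3],[0,0,-2,0,0,0,3],[0,0,-2,0,0,0,3],[0,0,-2,0,0,0,3],[0,0,0,0,0,0,3]]]'
python3 - <<'E'
from h import *
delta([0.5,0.36,0.15],183.28)
s=r.grab_frame("side");crop(s,150,60,350,260,3.0,"s8.png")
t=r.grab_frame("top");crop(t,70,120,180,250,4.5,"t8.png")
E
```

```text
time: 53.5
ee_pos: [0.6314, 0.0076, 0.0678]
orientation: [-180.0, -0.0, -176.7]
wrist_force: [2.4, -3.3, -5.5]
opening: 0.0401
time: 54.33
ee_pos: [0.5916, 0.0056, 0.0679]
orientation: [180.0, -0.0, -176.7]
wrist_force: [-0.6, 0.3, -6.0]
opening: 0.0395
time: 55.17
ee_pos: [0.5803, 0.005, 0.1624]
orientation: [180.0, 0.5, -176.7]
wrist_force: [0.3, 0.1, -5.8]
opening: 0.0399
pos [0.5803 0.005  0.1624] rpy [ 179.97    0.5  -176.75] F [ 0.3  0.1 -5.8] open 0.0399 t 55.1667
shift cm [ 6.01 35.9   1.21] turn [ 0.001  0.009 -0.   ]
shift after turning cm [ 5.99 35.9   1.24]
```

View pics/s8.png

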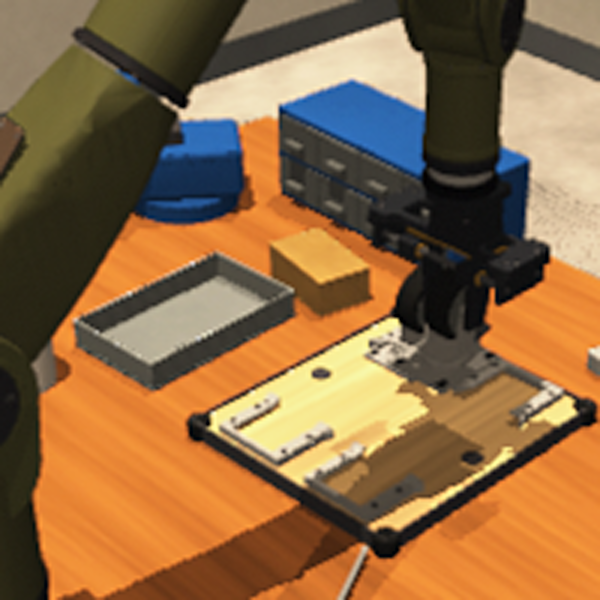

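View pics/t8.png

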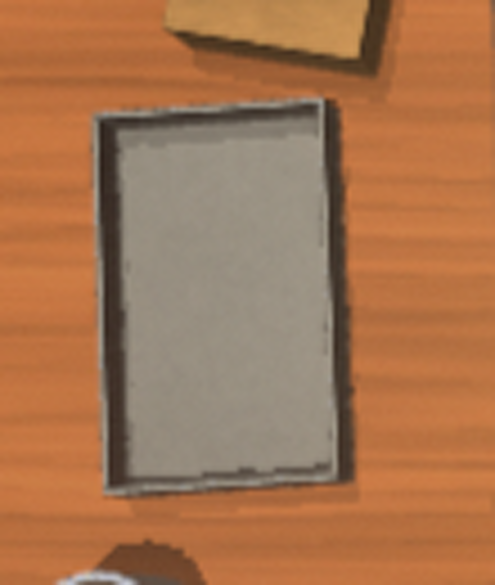

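```bash
python3 - <<'E'
from h import *
t=r.grab_frame("top")
P=np.array([onz(t,(70+x/4.5,120+y/4.5),.038) for x,y in [(95,117),(324,99),(337,482),(106,492)]]);print(P.round(4))
c=P.mean(0);e=P[0]-P[3]+P[1]-P[2];y=np.arctan2(e[1],e[0]);print(c,np.degrees(y),np.linalg.norm(e)/2)
h=np.array([np.cos(y),np.sin(y),0])
q=c+h*(.05+.013);print(q);q[2]=.15
delta(q,180+np.degrees(y))
E
```

```text
[[0.6146 0.4578 0.038 ]
 [0.6267 0.3203 0.038 ]
 [0.397  0.3042 0.038 ]
 [0.3897 0.4408 0.038 ]]
[0.50697275 0.38075795 0.038     ] 4.158707871155864 0.22790700662180532
[0.56980687 0.38532667 0.038     ]
pos [0.5769 0.0044 0.1576] rpy [-1.7999e+02 -3.0000e-02 -1.7673e+02] F [-0.1 -0.1 -6.4] open 0.0399 t 55.3167
shift cm [-1.47 38.07  0.76] turn [-0.    -0.    -0.015]
shift after turning cm [-2.06 38.04  0.76]
```

```bash
python3 -m pendant '[[[0,0,-1.5,0,0,0,3],[0,0,-1.5,0,0,0,3],[0,3.17,0,0,0,-0.015,3],[-0.2,3.17,0,0,0,0,3],[-0.2,3.17,0,0,0,0,3],[-0.2,3.17,0,0,0,0,3],[-0.2,3.17,0,0,0,0,3],[-0.2,3.17,0,0,0,0,3],[-0.2,3.17,0,0,0,0,3],[-0.2,3.17,0,0,0,0,3]]]'
python3 -m pendant '[[[-0.2,3.17,0,0,0,0,3],[-0.2,3.17,0,0,0,0,3],[-0.2,3.17,0,0,0,0,3],[-0.2,3.17,0,0,0,0,3],[0,0,0,0,0,0,3],[0,0,1.5,0,0,0,3],[0,0,1.5,0,0,0,3],[0,0,0,0,0,0,3],[0,0,0,0,0,0,3],[0,0,0,0,0,0,3]]]'
python3 - <<'E'
from h import *
delta([.5698,.3853,.055],184.2)
s=r.grab_frame("side");crop(s,150,60,350,260,3.0,"s9.png")
E
```

```text
time: 56.15
ee_pos: [0.572, 0.2595, 0.1859]
orientation: [-179.9, -0.2, -175.8]
wrist_force: [1.5, 0.2, -6.6]
opening: 0.0396
time: 56.98
ee_pos: [0.5721, 0.3854, 0.1576]
orientation: [-180.0, -0.0, -175.9]
wrist_force: [-0.2, -0.2, -5.5]
opening: 0.0399
pos [0.5721 0.3854 0.1576] rpy [-1.7998e+02 -4.0000e-02 -1.7587e+02] F [-0.2 -0.2 -5.5] open 0.0399 t 56.9833
shift cm [2.200e-01 1.000e-02 1.026e+01] turn [-0.    -0.001 -0.001]
shift after turning cm [ 0.23  0.   10.26]
```

View pics/s9.png

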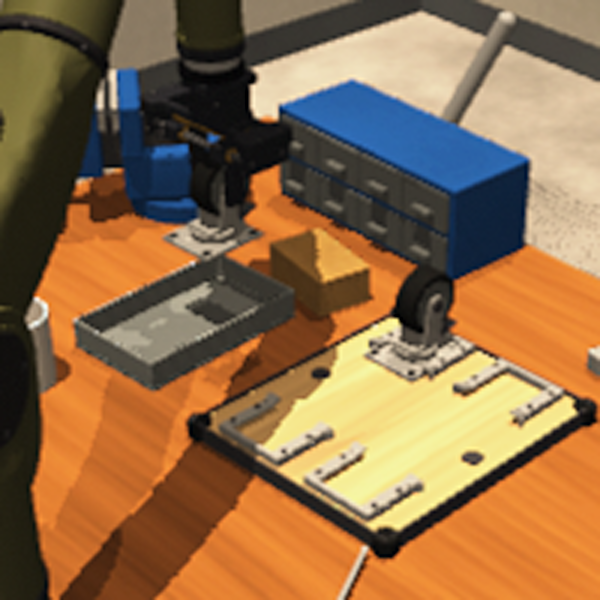

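```bash
python3 -m pendant '[[[0.23,0,1.5,0,0,0,3],[0,0,1.5,0,0,0,3],[0,0,1.5,0,0,0,3],[0,0,1.5,0,0,0,3],[0,0,1.5,0,0,0,3],[0,0,1.5,0,0,0,3],[0,0,1,0,0,0,3],[0,0,0,0,0,0,3],[0,0,0,0,0,0,3],[0,0,0,0,0,0,3]]]'
for i in 1 2 3; do python3 -m pendant '[[[0,0,0.1,0,0,0,3],[0,0,0,0,0,0,3],[0,0,0,0,0,0,3],[0,0,0,0,0,0,3],[0,0,0,0,0,0,3]
,[0,0,0,0,0,0,3],[0,0,0,0,0,0,3],[0,0,0,0,0,0,3],[0,0,0,0,0,0,3],[0,0,0,0,0,0,3]]]' | egrep 'pos|force'; done
```

```text
time: 57.87
ee_pos: [0.5706, 0.3861, 0.059]
orientation: [179.9, 0.1, -175.9]
wrist_force: [-0.7, -0.4, -5.6]
opening: 0.0397
ee_pos: [0.5699, 0.3855, 0.057]
wrist_force: [-0.1, -0.3, -5.5]
ee_pos: [0.5699, 0.3855, 0.056]
wrist_force: [0.1, 0.4, -5.7]
ee_pos: [0.5699, 0.3855, 0.055]
wrist_force: [-0.1, -0.6, -5.9]
```

Lower 2 mm more, then release and rise.

```bash
python3 -m pendant '[[[0,0,0.1,0,0,0,3],[0,0,0.08,0,0,0,3],[0,0,0,0,0,0,3],[0,0,0,0,0,0,3],[0,0,0,0,0,0,3],[0,0,0,0,0,0,3],[0,0,0,0,0,0,3],[0,0,0,0,0,0,3],[0,0,0,0,0,0,3],[0,0,0,0,0,0,3]]]'
python3 -m pendant '[[[0,0,0,0,0,0,5],[0,0,0,0,0,0,6],[0,0,0,0,0,0,7],[0,0,-1,0,0,0,7],[0,0,-2,0,0,0,8.8],[0,0,-2.5,0,0,0,8.8],[0,0,-2.5,0,0,0,8.8],[0,0,-2.5,0,0,0,8.8],[0,0,-2.5,0,0,0,8.8],[0,-2,0,0,0,0,8.8]]]'
python3 - <<'E'
from h import *
delta([0.599+.0117,-.348-.0025,.19],168)
s=r.grab_frame("side");cv2.imwrite("pics/s10.png",s["img"][:,:,::-1])
E
```

```text
time: 61.2
ee_pos: [0.57, 0.3856, 0.0536]
orientation: [180.0, 0.0, -175.9]
wrist_force: [-2.8, -1.1, 2.9]
opening: 0.0403
time: 62.03
ee_pos: [0.5722, 0.3732, 0.19]
orientation: [179.3, 0.5, -175.6]
wrist_force: [1.8, 1.2, 1.5]
opening: 0.088
pos [0.5722 0.3732 0.19  ] rpy [ 179.33    0.5  -175.58] F [1.8 1.2 1.5] open 0.088 t 62.0333
shift cm [  1.75 -72.45  -0.86] turn [0.013 0.007 0.287]
shift after turning cm [-18.81 -69.99   0.  ]
```

View pics/s10.png

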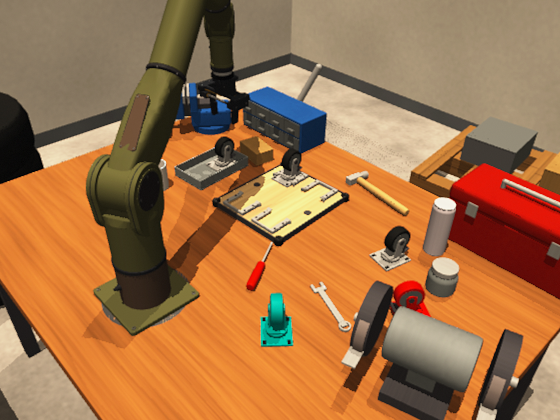

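```bash
python3 -m pendant '[[[0,0,0,0,0,0.095,8.8],[0,0,0,0,0,0.096,8.8],[0,0,0,0,0,0.096,8.8],[-0.93,-3.5,0,0,0,0,8.8],[-0.93,-3.5,0,0,0,0,8.8],[-0.93,-3.5,0,0,0,0,8.8],[-0.93,-3.5,0,0,0,0,8.8],[-0.93,-3.5,0,0,0,0,8.8],[-0.93,-3.5,0,0,0,0,8.8],[-0.93,-3.5,0,0,0,0,8.8]]]'
python3 -m pendant '[[[-0.93,-3.5,0,0,0,0,8.8],[-0.93,-3.5,0,0,0,0,8.8],[-0.93,-3.5,0,0,0,0,8.8],[-0.93,-3.5,0,0,0,0,8.8],[-0.93,-3.5,0,0,0,0,8.8],[-0.93,-3.5,0,0,0,0,8.8],[-0.93,-3.5,0,0,0,0,8.8],[-0.93,-3.5,0,0,0,0,8.8],[-0.93,-3.5,0,0,0,0,8.8],[-0.93,-3.5,0,0,0,0,8.8]]]'
python3 - <<'E'
from h import *
delta([0.599+.0117,-.348-.0025,.16],168)
s=r.grab_frame("side");crop(s,330,140,450,290,4.0,"s11.png");print(r.get_obs()["qpos"].round(0))
t=r.grab_frame("top");crop(t,310,120,480,240,4.6,"t11.png")
E
```

```text
time: 62.92
ee_pos: [0.5825, 0.1104, 0.1832]
orientation: [-180.0, -0.0, 167.7]
wrist_force: [0.6, -0.2, -0.4]
opening: 0.0883
time: 63.75
ee_pos: [0.5985, -0.2515, 0.1831]
orientation: [-180.0, -0.0, 167.7]
wrist_force: [0.2, 0.2, 0.3]
opening: 0.0879
pos [ 0.5985 -0.2515  0.1831] rpy [-1.8000e+02 -4.0000e-02  1.6766e+02] F [0.2 0.2 0.3] open 0.0879 t 63.75
shift cm [-3.31 -9.41  2.31] turn [-0.    -0.001 -0.006]
shift after turning cm [-3.25 -9.43  2.31]
[ 28.  46. -16.  88.  16.  49.  83.]
```

View pics/s11.png

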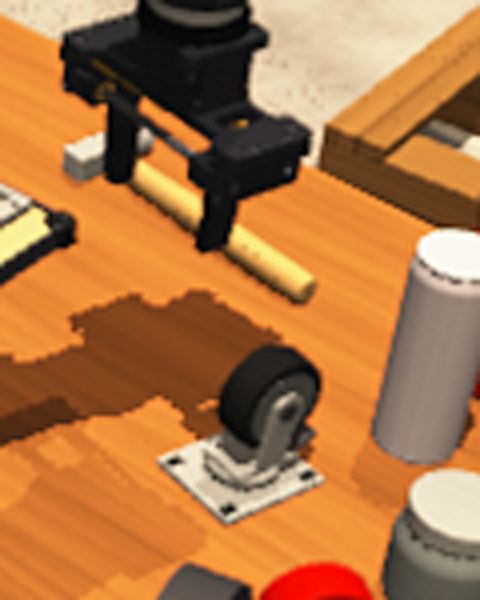

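View pics/t11.png

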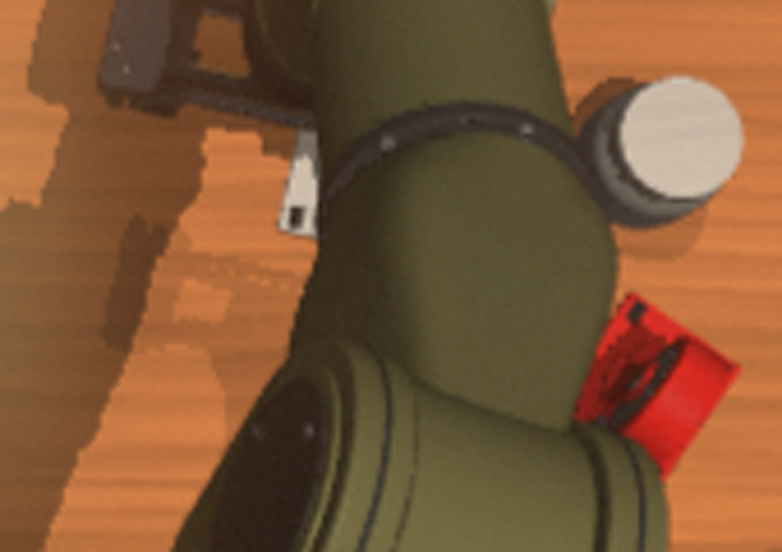

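```bash
python3 -m pendant '[[[-1.1,-3.1,0,0,0,0,8.8],[-1.1,-3.1,0,0,0,0,8.8],[-1.05,-3.2,0,0,0,-0.006,8.8],[0,0,1,0,0,0,8.8],[0,0,1.3,0,0,0,8.8],[0,0,1.5,0,0,0,8.8],[0,0,0,0,0,0,8.8],[0,0,0,0,0,0,8.8],[0,0,0,0,0,0,8.8],[0,0,0,0,0,0,8.8]]]'
python3 - <<'E'
from h import *
delta([0.599+.0117,-.348-.0025,.048],168)
s=r.grab_frame("side");crop(s,330,140,450,290,4.0,"s12.png")
E
```

```text
time: 64.68
ee_pos: [0.6115, -0.3476, 0.1461]
orientation: [180.0, 0.1, 168.1]
wrist_force: [0.8, 0.6, 0.1]
opening: 0.0881
pos [ 0.6115 -0.3476  0.1461] rpy [1.7999e+02 8.0000e-02 1.6809e+02] F [0.8 0.6 0.1] open 0.0881 t 64.6833
shift cm [ 0.03 -0.3   9.81] turn [0.    0.001 0.002]
shift after turning cm [ 0.02 -0.3   9.81]
```

View pics/s12.png

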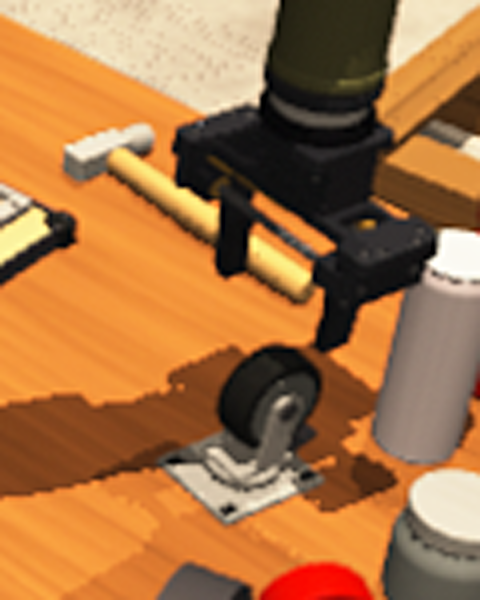

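```bash
python3 -m pendant '[[[0,-0.3,1.5,0,0,0,8.8],[0,0,1.5,0,0,0,8.8],[0,0,1,0,0,0,8.8],[0,0,1.5,0,0,0,8.8],[0,0,1.5,0,0,0,8.8],[0,0,1.5,0,0,0,8.8],[0,0,1.3,0,0,0,8.8],[0,0,0,0,0,0,8.8],[0,0,0,0,0,0,8.8],[0,0,0,0,0,0,8.8]]]'
python3 -m pendant '[[[0,0,0,0,0,0,8.8],[0,0,0,0,0,0,5],[0,0,0,0,0,0,4.6],[0,0,0,0,0,0,3.5],[0,0,0,0,0,0,3],[0,0,0,0,0,0,3],[0,0,0,0,0,0,3],[0,0,0,0,0,0,3],[0,0,0,0,0,0,3],[0,0,0,0,0,0,3]]]' 30
python3 - <<'E'
from h import *
delta([0.599+.0117,-.348-.0025,.048],168)
E
```

```text
time: 65.57
ee_pos: [0.6106, -0.3513, 0.0476]
orientation: [-180.0, 0.1, 168.0]
wrist_force: [0.4, -0.1, 1.0]
opening: 0.088
time: 66.4
ee_pos: [0.6103, -0.3505, 0.0472]
orientation: [179.9, -0.0, 168.1]
wrist_force: [0.6, 1.9, 0.7]
opening: 0.0396
pos [ 0.6103 -0.3505  0.0472] rpy [179.95  -0.   168.05] F [0.6 1.9 0.7] open 0.0396 t 66.4
shift cm [-0.04  0.01 -0.08] turn [ 0.001 -0.     0.001]
shift after turning cm [-0.04  0.01 -0.08]
```

```bash
python3 -m pendant '[[[0,0,-1.5,0,0,0,3],[0,0,-2.5,0,0,0,3],[0,0,-2.5,0,0,0,3],[0,0,-2.5,0,0,0,3],[0,0,0,0,0,-0.088,3],[0,0,0,0,0,-0.088,3],[0,0,0,0,0,-0.09,3],[0,3,0,0,0,0,3],[0,3,0,0,0,0,3],[0,3,0,0,0,0,3]]]'
python3 -m pendant '[[[0.1,3.2,0,0,0,0,3],[0.1,3.2,0,0,0,0,3],[0.1,3.2,0,0,0,0,3],[0.1,3.2,0,0,0,0,3],[0.1,3.2,0,0,0,0,3],[0.1,3.2,0,0,0,0,3],[0.1,2.5,0,0,0,0,3],[0,1.5,0,0,0,0,3],[0,0,0,0,0,0,3],[0,0,0,0,0,0,3]]]'
python3 - <<'E'
from h import *
delta([0.573,0.0044,0.068],183.28)
E
```

```text
time: 67.23
ee_pos: [0.6037, -0.2613, 0.1372]
orientation: [-180.0, -0.1, -176.8]
wrist_force: [0.1, 0.5, -4.0]
opening: 0.04
time: 68.07
ee_pos: [0.5845, -0.0295, 0.1376]
orientation: [-180.0, -0.0, -176.6]
wrist_force: [0.2, -1.3, -5.0]
opening: 0.0399
pos [ 0.5845 -0.0295  0.1376] rpy [-1.7998e+02 -2.0000e-02 -1.7659e+02] F [ 0.2 -1.3 -5. ] open 0.0399 t 68.0667
shift cm [0.94 3.45 6.96] turn [-0.    -0.     0.002]
shift after turning cm [0.95 3.45 6.96]
```

```bash
python3 -m pendant '[[[0.5,1.7,0,0,0,0.002,3],[0.45,1.7,0,0,0,0,3],[0,0,1.5,0,0,0,3],[0,0,1.5,0,0,0,3],[0,0,1.5,0,0,0,3],[0,0,1.5,0,0,0,3],[0,0,0.7,0,0,0,3],[0,0,0,0,0,0,3],[0,0,0,0,0,0,3],[0,0,0,0,0,0,3]]]'
python3 -m pendant '[[[0,0,0,0,0,0,3],[0,0,0,0,0,0,3],[0,0,0,0,0,0,3],[0,0,0,0,0,0,3],[0,0,0,0,0,0,3],[0,0,0,0,0,0,3],[0,0,0,0,0,0,3],[0,0,0,0,0,0,3],[0,0,0,0,0,0,3],[0,0,0,0,0,0,3]]]'
python3 - <<'E'
from h import *
delta([0.573,0.0044,0.0655],183.28)
E
```

```text
time: 68.9
ee_pos: [0.574, 0.0027, 0.071]
orientation: [-180.0, 0.1, -176.9]
wrist_force: [0.0, 1.1, -5.1]
opening: 0.0399
time: 69.73
ee_pos: [0.5733, 0.0033, 0.0702]
orientation: [180.0, -0.0, -176.8]
wrist_force: [-0.4, 0.3, -5.5]
opening: 0.0401
pos [0.5733 0.0033 0.0702] rpy [ 179.99   -0.   -176.84] F [-0.4  0.3 -5.5] open 0.0401 t 69.7333
shift cm [0.02 0.11 0.47] turn [ 0.    -0.    -0.002]
shift after turning cm [0.02 0.11 0.47]
```

```bash
python3 -m pendant '[[[0,0.11,0.2,0,0,-0.002,3],[0,0,0.2,0,0,0,3],[0,0,0,0,0,0,3],[0,0,0,0,0,0,3],[0,0,0,0,0,0,3],[0,0,0,0,0,0,3],[0,0,0,0,0,0,3],[0,0,0,0,0,0,3],[0,0,0,0,0,0,3],[0,0,0,0,0,0,3]]]' | egrep 'pos|force'
for i in 1 2 3; do python3 -m pendant '[[[0,0,0.05,0,0,0,3],[0,0,0,0,0,0,3],[0,0,0,0,0,0,3],[0,0,0,0,0,0,3],[0,0,0,0,0,0,3],[0,0,0,0,0,0,3],[0,0,0,0,0,0,3],[0,0,0,0,0,0,3],[0,0,0,0,0,0,3],[0,0,0,0,0,0,3]]]' | egrep 'pos|force'; done
```

```text
ee_pos: [0.5733, 0.0044, 0.0663]
wrist_force: [0.7, -0.2, -5.1]
ee_pos: [0.5732, 0.0044, 0.0657]
wrist_force: [0.1, 0.4, -4.2]
ee_pos: [0.5732, 0.0044, 0.0652]
wrist_force: [-0.1, -0.4, -4.6]
ee_pos: [0.5732, 0.0043, 0.0651]
wrist_force: [-2.7, -0.2, 5.0]
```

```bash
python3 -m pendant '[[[0,0,-0.12,0,0,0,3],[0,0,0,0,0,0,3],[-0.5,0,0,0,0,0,3],[-0.5,0,0,0,0,0,3],[-0.5,0,0,0,0,0,3],[-0.5,0,0,0,0,0,3],[-0.5,0,0,0,0,0,3],[0,0,0,0,0,0,3],[0,0,0,0,0,0,3],[0,0,0,0,0,0,3]]]' | egrep 'pos|force'
for i in 1 2 ; do python3 -m pendant '[[[-0.25,0,0,0,0,0,3],[-0.25,0,0,0,0,0,3],[-0.25,0,0,0,0,0,3],[-0.25,0,0,0,0,0,3],[-0.25,0,0,0,0,0,3],[-0.25,0,0,0,0,0,3],[0,0,0,0,0,0,3],[0,0,0,0,0,0,3],[0,0,0,0,0,0,3],[0,0,0,0,0,0,3]]]'| egrep 'pos|force' ;done
python3 - <<'E'
from h import *
delta([0.6669+.012,0.0097+.0007,0.0658],183.28)
E
```

```text
ee_pos: [0.5978, 0.0058, 0.0658]
wrist_force: [-0.3, 0.9, -5.7]
ee_pos: [0.6129, 0.0067, 0.0659]
wrist_force: [0.3, 0.6, -5.4]
ee_pos: [0.6279, 0.0075, 0.0658]
wrist_force: [0.3, 0.1, -6.0]
pos [0.6279 0.0075 0.0658] rpy [ 1.8000e+02 -2.0000e-02 -1.7672e+02] F [ 0.3  0.1 -6. ] open 0.0399 t 75.5667
shift cm [-5.11 -0.01  0.  ] turn [ 0. -0. -0.]
shift after turning cm [-5.11 -0.01  0.  ]
```

```bash
for i in 1 2; do python3 -m pendant '[[[-0.3,0,0,0,0,0,3],[-0.3,0,0,0,0,0,3],[-0.3,0,0,0,0,0,3],[-0.3,0,0,0,0,0,3],[-0.3,0,0,0,0,0,3],[-0.3,0,0,0,0,0,3],[-0.3,0,0,0,0,0,3],[-0.2,0,0,0,0,0,3],[0,0,0,0,0,0,3],[0,0,0,0,0,0,3]]]' | egrep 'pos|force|orie'; done
for i in 1 2 3 4; do python3 -m pendant '[[[-0.1,0,0,0,0,0,3],[-0.1,0,0,0,0,0,3],[0,0,0,0,0,0,3],[0,0,0,0,0,0,3],[0,0,0,0,0,0,3],[0,0,0,0,0,0,3],[0,0,0,0,0,0,3],[0,0,0,0,0,0,3],[0,0,0,0,0,0,3],[0,0,0,0,0,0,3]]]' | egrep 'pos|force'; done
```

```text
ee_pos: [0.6511, 0.0089, 0.0658]
orientation: [180.0, -0.0, -176.7]
wrist_force: [-0.3, 0.7, -5.0]
ee_pos: [0.6741, 0.0102, 0.0658]
orientation: [180.0, -0.0, -176.7]
wrist_force: [0.0, -1.0, -5.0]
ee_pos: [0.676, 0.0103, 0.0659]
wrist_force: [-0.6, -0.1, -5.1]
ee_pos: [0.6773, 0.0103, 0.0657]
wrist_force: [-5.6, -0.4, -3.0]
ee_pos: [0.6777, 0.0103, 0.0657]
wrist_force: [-8.4, -1.0, 0.9]
ee_pos: [0.6781, 0.0103, 0.0659]
wrist_force: [-12.7, -2.2, 4.5]
```

```bash
python3 -m pendant '[[[0.3,0,0,0,0,0,3],[0,0,0,0,0,0,3],[0,0,0,0,0,0,5],[0,0,0,0,0,0,5],[0,0,0,0,0,0,5],[0,0,0,0,0,0,5],[0,0,-1,0,0,0,5],[0,0,-1,0,0,0,5],[0,0,-1,0,0,0,3.6],[0,0,0,0,0,0,3.6]]]' | egrep 'pos|force'
for i in 1 2; do python3 -m pendant '[[[0,0.1,0,0,0,0,3.6],[0,0.1,0,0,0,0,3.6],[0,0.1,0,0,0,0,3.6],[0,0.1,0,0,0,0,3.6],[0,0,0,0,0,0,3.6],[0,0,0,0,0,0,3.6],[0,0,0,0,0,0,3.6],[0,0,0,0,0,0,3.6],[0,0,0,0,0,0,3.6],[0,0,0,0,0,0,3.6]]]' | egrep 'pos|force'; done
python3 -m pendant '[[[0,-0.4,0,0,0,0,3.6],[0,-0.4,0,0,0,0,3.6],[0,-0.2,0,0,0,0,3.6],[0,-0.2,0,0,0,0,3.6],[0,0,0,0,0,0,3.6],[0,0,0,0,0,0,3.6],[0,0,0,0,0,0,3.6],[0,0,0,0,0,0,3.6],[0,0,0,0,0,0,3.6],[0,0,0,0,0,0,3.6]]]'| egrep 'pos|force';python3 -m pendant '[[[0,-0.1,0,0,0,0,3.6],[0,-0.1,0,0,0,0,3.6],[0,-0.1,0,0,0,0,3.6],[0,-0.1,0,0,0,0,3.6],[0,0,0,0,0,0,3.6],[0,0,0,0,0,0,3.6],[0,0,0,0,0,0,3.6],[0,0,0,0,0,0,3.6],[0,0,0,0,0,0,3.6],[0,0,0,0,0,0,3.6]]]'
```

```text
ee_pos: [0.6813, 0.0108, 0.0993]
wrist_force: [0.3, 0.9, 0.1]
ee_pos: [0.6786, 0.0138, 0.0958]
wrist_force: [0.1, -3.5, 2.3]
ee_pos: [0.6788, 0.0154, 0.0962]
wrist_force: [-0.6, -7.8, 4.4]
ee_pos: [0.6793, 0.0073, 0.0959]
wrist_force: [0.3, 1.6, -1.2]
time: 84.73
ee_pos: [0.6797, 0.0053, 0.0966]
orientation: [179.8, 0.1, -176.6]
wrist_force: [-0.6, 6.1, 3.2]
opening: 0.0357
```

B resists on both sides (sound, as A). Retreat and inspect everything.

```bash
python3 -m pendant '[[[0,0.4,0,0,0,0,3.6],[0,0.4,0,0,0,0,4.5],[0,0,0,0,0,0,6],[0,0,-2,0,0,0,6],[0,0,-2.5,0,0,0,6],[0,0,-2.5,0,0,0,8.8],[0,0,-2.5,0,0,0,8.8],[0,0,-2.5,0,0,0,8.8],[3,-2.8,0,0,0,0,8.8],[3,-2.8,0,0,0,0,8.8]]]'
python3 -m pendant '[[[2,-3.5,0,0,0,0,8.8],[2,-3.5,0,0,0,0,8.8],[2,-3.5,0,0,0,0,8.8],[2,-3.5,0,0,0,0,8.8],[2,-3.5,0,0,0,0,8.8],[2,-3.5,0,0,0,0,8.8],[0,0,0,0,0,0,8.8],[0,0,0,0,0,0,8.8],[0,0,0,0,0,0,8.8],[0,0,0,0,0,0,8.8]]]'
python3 - <<'E'
from h import *
s=r.grab_frame("side");cv2.imwrite("pics/s13.png",s["img"][:,:,::-1]);crop(s,210,110,360,250,5,"s13c.png")
t=r.grab_frame("top");cv2.imwrite("pics/t13.png",t["img"][:,:,::-1]);crop(t,80,95,300,240,3.6,"t13c.png")
E
```

```text
time: 85.57
ee_pos: [0.624, -0.0481, 0.2176]
orientation: [-180.0, 0.3, -176.6]
wrist_force: [0.7, -1.6, -0.6]
opening: 0.088
time: 86.4
ee_pos: [0.5154, -0.2639, 0.216]
orientation: [180.0, 0.0, -176.6]
wrist_force: [-0.5, 0.1, -0.6]
opening: 0.0878
```

View pics/s13c.png

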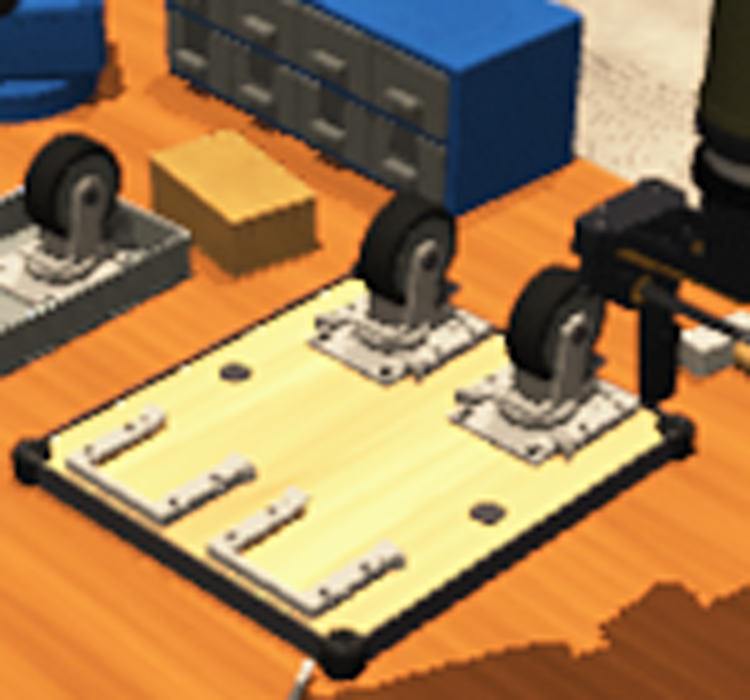

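View pics/t13c.png

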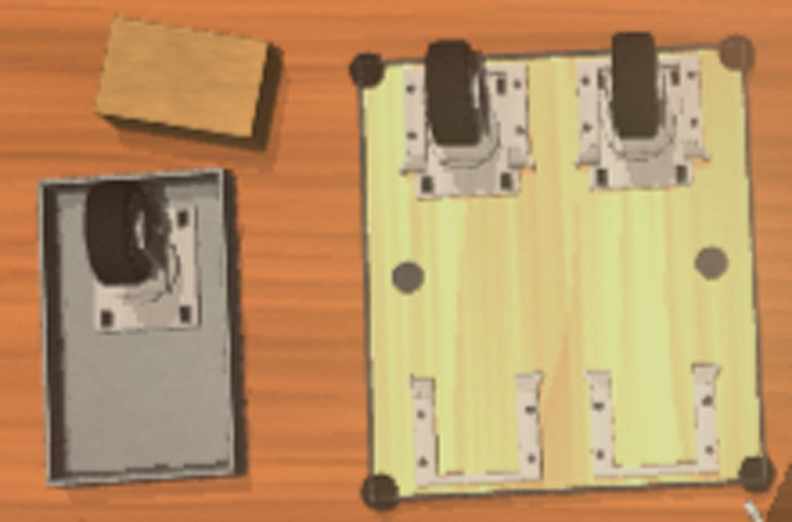

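View pics/s13.png

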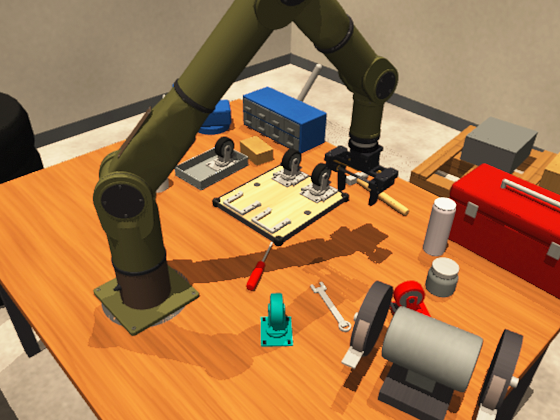

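```bash
python3 - <<'E'
from h import *
t=r.grab_frame("top")
h=np.array([.9984,.0572]);n=np.array([-.0572,.9984])
for x,y in [(418,198),(518,192),(593,190),(690,185)]:
    p=onz(t,(80+x/3.6,95+y/3.6),.023)[:2]; print((p@h-.5603).round(4),(p@n-.0377).round(4))
crop(t,180,100,295,155,6.8,"t14.png")
E
```

```text
0.0579 0.1031
0.0588 0.0274
0.0576 -0.0293
0.0578 -0.1026
```

View pics/t14.png

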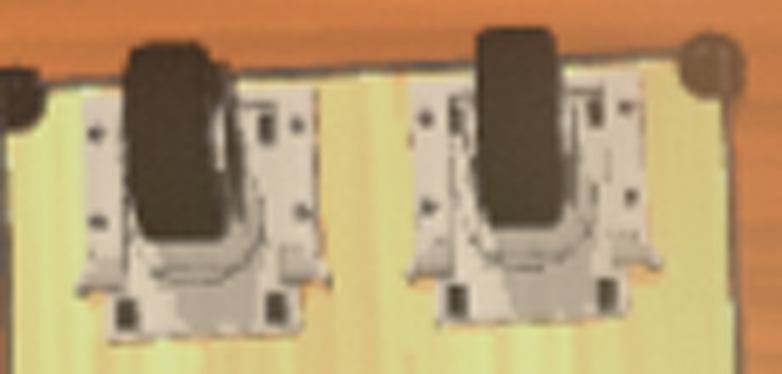

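```bash
python3 - <<'E'
from h import *
o=r.get_obs();print(o["time"],o["wrist_force"].round(2))
r.close_job()
E
```

```text
86.55 [0.33 0.39 0.68]
the job is handed in; nothing more can be done
```

I found three castors on the bench and tested each in a pocket. Two were sound and one had play, and all three are placed; the job was handed in at 86.6 s.

I named the castors by where they stood in the top picture:

| Castor (top image pixel) | Result of rocking | Where it is now |
|---|---|---|
| (339,177) | Resisted at once both ways, 6–8 N | Home in the far left pocket |
| (389,153) | Resisted at once both ways, 6–8 N | Home in the far right pocket |
| (388,203) | Swung at least 5 mm each way with no clear force, stopping at about 3 N on the one side I pushed to the end | Upright in the far half of the scrap tray |

**Home check:** both sound castors met a clear stop at 8–13 N of push. In the final top picture their rear plate edges measured 57.6–58.8 mm from the deck's centre line, where 60 mm was expected. That is about 2 mm off, inside the 6 mm limit but a small disagreement with the force reading; I put it down to pixel bias.

**Bystanders:** the red and turquoise look-alikes and the things on the bench were not touched. They look unmoved in the final pictures. The gripper was clear of everything at hand-in.

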